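Tighten the strap clamp on a casting with a click wrench

ROBOT

A 6-joint arm with a two-finger parallel gripper is mounted at the origin on the work surface. World frame = base frame: x ahead of the robot, y to its left, z up, the work surface at z = 0. Lengths are in m, angles in rad, forces in N, time in s.
With the tool pointing down it reaches from about 0.325 to 0.75 m from the base axis. Payload 7.6 kg.
Tool frame: the origin (TCP) lies at the very end of the fingers, on their centre line; the grasp point (between the pads) lies bot.tcp_to_grasp behind it (bot.tcp_to_grasp is the distance from the TCP to the grasp point, in m); z points along the fingers, y is the direction in which the jaws open and shut (so a half turn about z gives the same grasp; the last joint's range is limited). The gripper opens to 85 mm and grips with 20 to 120 N. Pads are 22 mm wide; open, the fingers measure 114 mm over their backs; the gripper's body (76 mm by 85 mm) begins 54 mm behind the grasp point. The pads swing forward as they close: fully open they stand 13 mm farther back than shut.
Start: joints at [-1.324, 0.052, 1.401, -0, 1.689, -0.07], TCP at [0.164, -0.499, 0.231] pointing down, gripper open.
Joint ranges: [-2.9, 2.9], [-0.91, 2.17], [0.12, 2.37], [-1.06, 4.2], [0.26, 2.73], [-2.93, 2.93]. Speed limits (rad/s): [2.57, 2.57, 3.01, 3.14, 3.14, 3.14].

INTERFACE

Orientations are given as a 3x3 rotation matrix whose columns are the frame's x, y, z axes.
In Python, from workcell import bot gives the robot as it stands.
- The arm moves only by the tool drive_tool, never from a script. Its argument "series" is a list of rows, each a list of 4 numbers: the shift along the tool's x, y, z in m, then the turn about the tool's z in rad. A call has 1 to 5 rows; each row shifts and turns the commanded pose from where the row before left it, along the tool's axes as they then stand; what a row does not reach is not made up. A row lasts 1/12 s, in which the tool goes at most 41.7 mm and 7.16 degrees, less where a joint would pass 70% of its speed; a pose out of reach is approached as far as the arm can. A call with a gripper value outside its range is refused whole. "jaw" is the opening, from -1 (shut) to 1 (fully open), set as the call begins (left out, the last holds). The fingers move at their own pace and stop on an object; "force" is the grip in N (left out, the last holds). Time passes only in rows, so rows that do not move let the fingers close. It gives the time, the measured TCP pose, the force and the opening at its end, in the units of the state.
- bot.observe(): the state, without advancing time (a new reading comes with each control period).
- bot.grab_frame(name): name is "side" or "top" or "wrist"; returns a dict with "img" (384x512x3 uint8, red, green, blue), "z_map" (384x512 float32, m along the optical axis (not along the pixel's ray), 0 where there is no reading), "K" (3x3 intrinsics, pixels), "k1" (the pictures are not rectified: a ray, as slopes to the right and down, at radius r is drawn at 1 + k1 r^2 times it, then the intrinsics apply), "R" (3x3) and "t" (3): a world point X has camera coordinates R X + t. Camera axes: x right, y down, z forward; pixel columns grow to the right and rows downward; lengths in m; the calibration is good to about 2 mm. A picture is of the moment at which its call begins.
- bot.finish_job(): hands the job in, once; it reports no verdict.
The state is a dict: "t": time; "qpos": joint angles; "joint_velocities": joint speeds; "joint_efforts": joint torques, N m; "eef_pos": TCP position; "ee_rot": TCP orientation; "contact_force": force on the tool from outside, world axes, zero at the start; "torque": the same for the moment, N m; "width": finger opening in m.
Only numpy, scipy, OpenCV 4.12 (cv2) and the standard library are available. Lean on these libraries where they do the work, as an engineer would, in place of code of your own. Each camera call takes 0.05 s, during which the arm holds its last target.

TASK

Take the small click wrench from its tool board, set its socket fully down over the nut of the strap clamp that holds the casting, and tighten the nut clockwise until the wrench clicks; stop at the click, do not drive the wrench on through it. Then lift the wrench off the nut and lay it gently back on the tool board as it lay, socket down and handle on the batten. Leave the other things on the bench where they are.

Things in the scene. Friction and masses are not known exactly. Their poses are not given: they have to be found in the camera images.
- wrench_hold (a point): Click wrench, 262 mm long, 0.45 to 0.7 kg: steel head with a hex socket under it, straight black rubber handle 26 mm wide and tall, from 78 to 220 mm from the socket's axis. This point: centre of the handle's section, 115 mm from that axis (balance point about 70 mm from it). x along the handle from head to end, z up.
- wrench: The same wrench: origin on the socket's axis, level with its mouth. Stiff until it clicks, at 1.6 N m about the nut (14 N if pushed at the hold point alone). Then the handle yields about the socket's axis: resistance falls to less than half within 4 degrees, stays low, and at 12.6 degrees it is solid and over-tightens; beyond 10 degrees it counts as driven through. Springs back when eased. No ratchet.
- socket_mouth (a point): Centre of the open lower end of the wrench's socket: 115 mm from the hold point along the handle, 50 mm below it. Socket 38 mm tall, 44 mm in diameter, inside a hexagon 31.4 mm across flats, 34 mm deep, with a flared lip 3 mm deep. Two flats face along the handle. Its x points along the handle; it lags behind as the handle yields after the click.
- nut_top (a point): Centre of the top of the clamp's steel hexagon nut, to be tightened clockwise: 30 mm across flats, 24 mm tall, chamfered top; its stud, 19 mm in diameter, stands 6 mm above it; washer below 47 mm in diameter. Turns with the nut: x points squarely at a flat, so the socket fits when handle direction and this x differ by a multiple of 60 degrees, within 5.
- nut_corner (a point): Upright edge of that nut, half-way up it, 17.3 mm from its axis. The nut is already snug: it turns stiffly (1.1 to 1.4 N m at first, then rising) and the click comes after some 0.2 to 0.7 rad of turning, not known beforehand. It stays where it is left; more than about 0.4 N m anticlockwise undoes it.
- fixture: Fixed steel T-slot plate, 240 (x) by 265 (y) by 30 mm, with clamp and casting. Origin on the bench under the stud's axis; y along the strap, away from the casting. Plate from y -190 to 75 mm; strap 44 mm wide, y -68 to 58, top 70 mm over the bench; foot of the nut at 74, nut top at 98 mm; casting between y -40 and -165, x within 55 mm, up to 165 mm high.
- board: Fixed wooden tool board, 340 (x) by 130 (y) by 12 mm, on the bench. Origin under its centre. Across it, at x = 88 mm, a batten 28 mm wide, 110 mm long, its top 49 mm over the bench. The wrench lies along x: socket standing on the board near x = -115 mm, handle level on the batten.
- tape_roll: Loose bystander: roll of masking tape standing flat, 80 mm in diameter, 48 mm high.
- disc_stack: Loose bystander: stack of sanding discs, 100 mm in diameter, 18 mm high.
- mallet: Loose bystander: wooden mallet, 260 mm long, lying on the bench.
- putty_knife: Loose bystander: putty knife with a yellow handle, 175 mm long, lying on the bench.
- phone: Loose bystander: dark phone, 148 by 72 by 9 mm, lying on the bench.
- spare_nut: Loose bystander: a spare nut of the same size standing on the T-slot plate, with no stud through it.
- step_block: Loose bystander: small stepped steel block, 30 by 38 by 22 mm, standing on the T-slot plate.

How it is judged:
By the outcome, as a careful person would: the job done as asked, in the order asked, and still so for the second after the job is handed in, with the robot touching nothing.
It also fails if it takes over 64 s, if anything falls off the work surface, if the arm or the gripper's body presses on something with over 40 N, if the wrist force passes 120 N, or if a joint passes its speed limit or range.

## Working session

There is one attempt and no reset: what is moved stays moved. The work goes in short steps, Python scripts to look and compute and a tool call to move; the robot and the scene stay as the last step left them, time stands still between calls to the robot, and variables do not carry over. Pictures are saved under pics/ and viewed, and the job is handed in when it is done.

Besides the shell and the picture viewer there is one more tool, called after "Call:" by a JSON object that holds its "name" and its "arguments", one argument or row to a line. drive_tool: Moves the arm, as the interface text tells. Its arguments: {"type":"object","properties":{"series":{"type":"array"},"jaw":{"type":"number"},"force":{"type":"number"}},"required":["series"]}

```bash
ls; mkdir -p pics; python3 - <<'E'
from workcell import bot
import cv2,numpy as np
s=bot.observe()
for k,v in s.items(): print(k,np.round(v,3).tolist())
print(bot.tcp_to_grasp)
for n in ["side","top","wrist"]:
    f=bot.grab_frame(n); cv2.imwrite(f"pics/{n}0.png",cv2.cvtColor(f["img"],cv2.COLOR_RGB2BGR)); np.savez(f"pics/{n}0.npz",**f)
    print(n,f["K"].tolist(),f["k1"],np.round(f["R"],3).tolist(),np.round(f["t"],3), (f["z_map"]>0).mean())
E
```

```text
pics
t 0.0
qpos [-1.324, 0.053, 1.402, -0.0, 1.689, -0.07]
joint_velocities [0.001, -0.001, -0.001, 0.001, 0.0, -0.001]
joint_efforts [-0.003, -38.167, -36.019, -0.0, 0.006, 0.0]
eef_pos [0.163, -0.499, 0.23]
ee_rot [[0.95, 0.312, -0.0], [0.312, -0.95, 0.002], [0.0, -0.002, -1.0]]
contact_force [-0.103, -0.238, -0.551]
torque [0.003, 0.034, -0.073]
width 0.086
0.0187
side [[370.8070863580435, 0.0, 257.82855142381794], [0.0, 370.8070863580435, 195.05280764864148], [0.0, 0.0, 1.0]] -0.05968466387128984 [[-0.991, -0.134, -0.012], [-0.095, 0.757, -0.647], [0.095, -0.64, -0.762]] [0.551 0.046 1.443] 0.9959360758463541
top [[498.9656995519113, 0.0, 256.49949747566995], [0.0, 498.9656995519113, 188.72955355564986], [0.0, 0.0, 1.0]] -0.01971676115852295 [[-0.012, -1.0, 0.006], [-0.999, 0.012, -0.053], [0.053, -0.007, -0.999]] [0.074 0.563 1.564] 0.9961496988932291
wrist [[292.67786845072675, 0.0, 252.4607011966663], [0.0, 292.67786845072675, 192.2362320138531], [0.0, 0.0, 1.0]] 0.005287490011785967 [[0.311, -0.95, -0.001], [-0.901, -0.295, 0.318], [-0.303, -0.098, -0.948]] [-0.524 -0.04   0.381] 0.9959513346354166
```

View pics/side0.png

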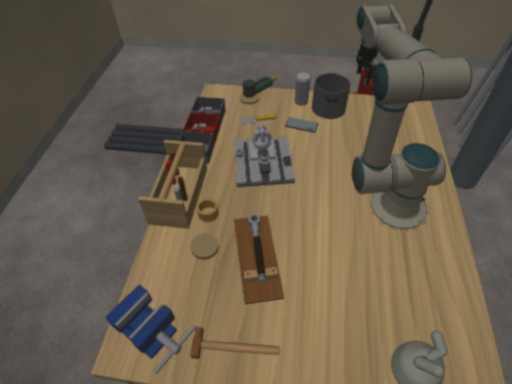

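View pics/top0.png

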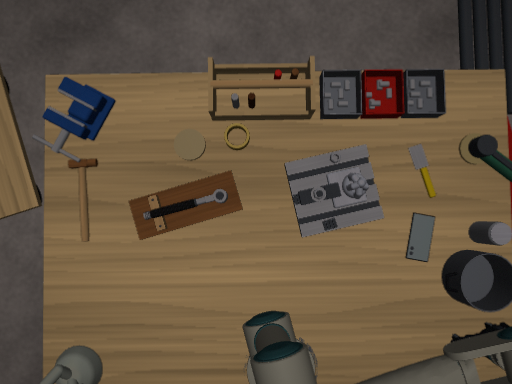

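View pics/wrist0.png

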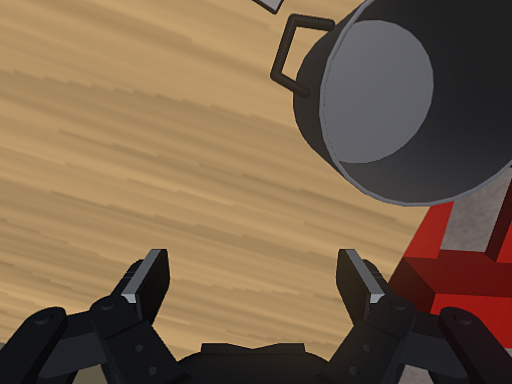

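```bash
cat > h.py <<'E'
import numpy as np,cv2
def unproj(f,uv):
    uv=np.atleast_2d(np.array(uv,float))
    D=np.array([f["k1"].item() if hasattr(f["k1"],'item') else f["k1"],0,0,0])
    p=cv2.undistortPoints(uv[:,None,:],f["K"],D)[:,0]
    d=np.c_[p,np.ones(len(p))]@f["R"]
    return -f["R"].T@f["t"],d
def plane(f,uv,z):
    c,d=unproj(f,uv); return c+d*((z-c[2])/d[:,2])[:,None]
def proj(f,X):
    X=np.atleast_2d(np.array(X,float))
    D=np.array([float(f["k1"]),0,0,0])
    r,_=cv2.Rodrigues(f["R"]); return cv2.projectPoints(X,r,f["t"],f["K"],D)[0][:,0]
def depthpt(f,uv):
    uv=np.atleast_2d(np.array(uv)); c,d=unproj(f,uv)
    z=f["z_map"][uv[:,1].astype(int),uv[:,0].astype(int)]
    return c+d*z[:,None]
def tri(f,uv,g,uw):
    c1,d1=unproj(f,uv);c2,d2=unproj(g,uw);d1=d1[0]/np.linalg.norm(d1);d2=d2[0]/np.linalg.norm(d2)
    A=np.c_[d1,-d2];s=np.linalg.lstsq(A,c2-c1,rcond=None)[0]
    a=c1+s[0]*d1;b=c2+s[1]*d2; return (a+b)/2,np.linalg.norm(a-b)
def load(p): return dict(np.load(p))
def crop(f,u0,v0,u1,v1,s,name):
    im=cv2.resize(f["img"][v0:v1,u0:u1],None,fx=s,fy=s,interpolation=cv2.INTER_CUBIC)
    cv2.imwrite(name,cv2.cvtColor(im,cv2.COLOR_RGB2BGR))
E
python3 - <<'E'
from h import *
f=load("pics/top0.npz");crop(f,120,140,260,245,5,"pics/ct1.png");crop(f,275,140,395,240,6,"pics/ct2.png")
f=load("pics/side0.npz");crop(f,220,110,310,305,3,"pics/cs1.png");crop(f,220,110,310,195,7,"pics/cs2.png")
E
```

```text
(no output)
```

View pics/ct1.png

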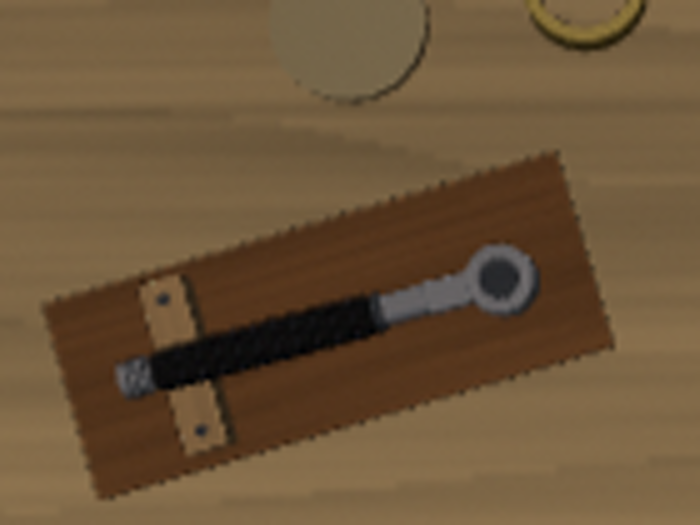

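View pics/ct2.png

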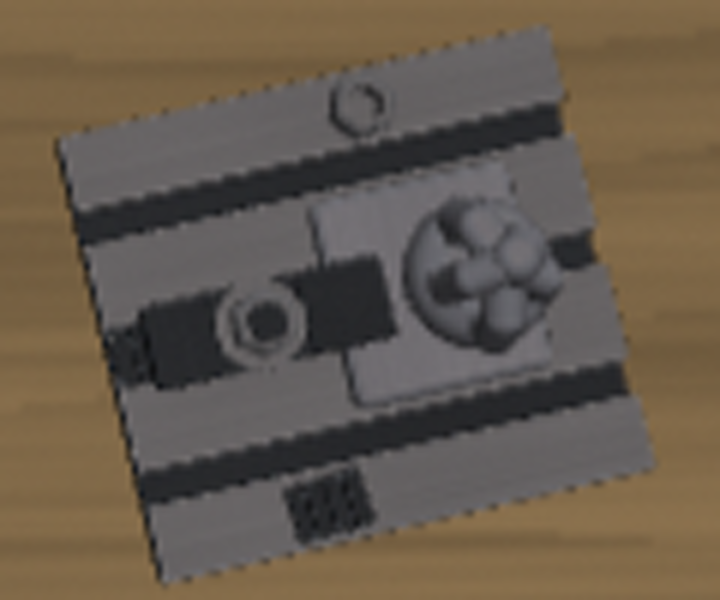

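View pics/cs2.png

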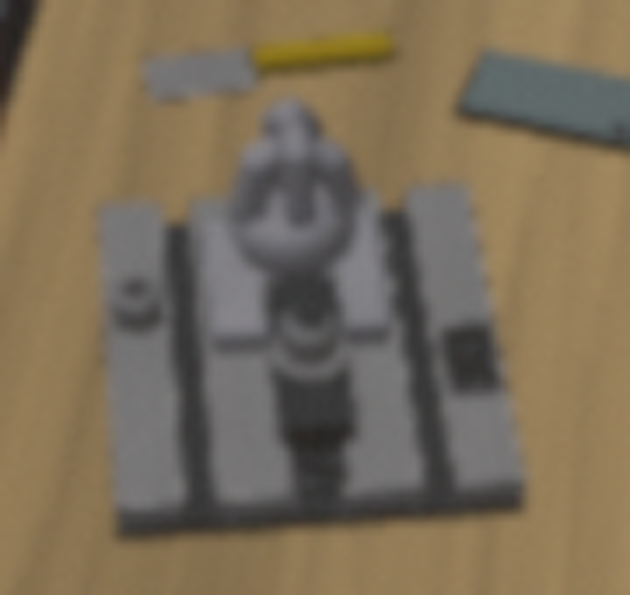

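```bash
python3 - <<'E'
from h import *
f=load("pics/top0.npz")
P=lambda n,uv,z: print(n,np.round(plane(f,uv,z),4).tolist(), np.round(depthpt(f,uv),4).tolist())
P("head",[[220.2,195.8]],0.06)
P("hand",[[195,201],[156,212]],0.075)
P("cap",[[146.6,215.4]],0.068)
P("nut",[[319.7,193.3]],0.102)
P("strap",[[308,196.8],[339,189.5]],0.07)
c=[[128.3,200.5],[231.3,170.3],[242.5,209.4],[139.5,239.7]]
P("board",c,0.012); print(plane(f,c,.012).mean(0))
P("plate",[[284.7,163],[366,145],[384,218],[302,237]],0.03)
P("cast",[[357,180],[345,185],[365,185]],0.1)
E
```

```text
head [[0.5412, 0.1792, 0.06]] [[0.5405, 0.1781, 0.0765]]
hand [[0.5256, 0.2549, 0.075], [0.4936, 0.3734, 0.075]] [[0.5255, 0.2542, 0.0805], [0.4936, 0.3726, 0.0792]]
cap [[0.4836, 0.4035, 0.068]] [[0.4836, 0.4037, 0.0671]]
nut [[0.5435, -0.1212, 0.102]] [[0.5433, -0.1205, 0.1074]]
strap [[0.5346, -0.0895, 0.07], [0.5558, -0.1848, 0.07]] [[0.5345, -0.0892, 0.0726], [0.5555, -0.1836, 0.0768]]
board [[0.5315, 0.4734, 0.012], [0.6237, 0.1465, 0.012], [0.4992, 0.1122, 0.012], [0.4075, 0.4379, 0.012]] [[0.5318, 0.4753, 0.0047], [0.6253, 0.1472, -0.0048], [0.4993, 0.1124, 0.0043], [0.4076, 0.4374, 0.0142]]
[0.51548947 0.29250641 0.012     ]
plate [[0.6432, -0.0224, 0.03], [0.6975, -0.2801, 0.03], [0.4668, -0.3312, 0.03], [0.4107, -0.073, 0.03]] [[0.6446, -0.0232, 0.0171], [0.6972, -0.2797, 0.0317], [0.4665, -0.3386, 0.0019], [0.4095, -0.0757, 0.0018]]
cast [[0.5822, -0.2344, 0.1], [0.5676, -0.1979, 0.1], [0.5669, -0.2581, 0.1]] [[0.5795, -0.226, 0.1401], [0.5687, -0.2013, 0.0817], [0.564, -0.2468, 0.1504]]
```

```bash
cat >> h.py <<'E'
def toolframe(yaw):
    c,s=np.cos(yaw),np.sin(yaw)
    return np.array([[c,s,0],[s,-c,0],[0,0,-1.]])
def st():
    from workcell import bot
    s=bot.observe();R=s["ee_rot"]
    print("t %.2f"%s["t"],"p",np.round(s["eef_pos"],4).tolist(),"yaw %.2f"%np.degrees(np.arctan2(R[1,0],R[0,0])),"tilt",np.round(R[:2,2],4).tolist(),"F",np.round(s["contact_force"],1).tolist(),"T",np.round(s["torque"],2).tolist(),"w %.4f"%s["width"],"q",np.round(s["qpos"],2).tolist())
    return s
def go(p,yaw):
    s=st();R=np.array(s["ee_rot"]);d=R.T@(np.array(p)-s["eef_pos"]);y=np.arctan2(R[1,0],R[0,0])
    print("need tool shift mm",np.round(d*1000,1).tolist(),"turn about tool z %.4f"%(-((yaw-y+np.pi)%(2*np.pi)-np.pi)))
E
python3 - <<'E'
from h import *
f=load("pics/wrist0.npz");s=st()
c=-f["R"].T@f["t"];print(c); R=s["ee_rot"];o=R.T@(c-s["eef_pos"]);print("cam in tool",o,"fwd",R.T@f["R"][2])
# target: camera 0.25 above nut, looking at it; yaw 102
yaw=np.radians(102);T=toolframe(yaw);fw=T@(R.T@f["R"][2]);off=T@o
for h in(.2,.25):
    cam=np.array([.5435,-.1212,.1])-fw*h/abs(fw[2]); print(h,cam,"tcp",cam-off)
go([.45,-.1,.35],yaw)
E
```

```text
t 0.15 p [0.1635, -0.4986, 0.2307] yaw 18.15 tilt [-0.0003, 0.0011] F [-0.1, -0.6, 1.2] T [-0.01, 0.0, -0.06] w 0.0855 q [-1.32, 0.05, 1.4, 0.0, 1.69, -0.07]
[ 0.24181013 -0.47261661  0.37353703]
cam in tool [ 0.08250631 -0.00051535 -0.14284519] fwd [-3.18542735e-01 -4.37363661e-05  9.47908500e-01]
0.2 [ 0.52953537 -0.05545718  0.3       ] tcp [ 0.54719348 -0.13605338  0.15715481]
0.25 [ 0.52604421 -0.03902147  0.35      ] tcp [ 0.54370232 -0.11961767  0.20715481]
t 0.15 p [0.1635, -0.4986, 0.2307] yaw 18.15 tilt [-0.0003, 0.0011] F [-0.1, -0.6, 1.2] T [-0.01, 0.0, -0.06] w 0.0855 q [-1.32, 0.05, 1.4, 0.0, 1.69, -0.07]
need tool shift mm [396.4, -289.7, -118.9] turn about tool z -1.4634
```

Call:
{"name": "drive_tool", "arguments": {
  "series": [
    [0,0,-0.01,-0.12],
    [0,0,-0.01,-0.12],
    [0,0,-0.01,-0.12],
    [0,0,-0.01,-0.12],
    [0,0,-0.01,-0.12]
  ]
}}

```text
t: 0.57
eef_pos: [0.1635, -0.4988, 0.2814]
ee_rot: [[0.604, 0.797, -0.0], [0.797, -0.604, 0.001], [0.0, -0.0, -1.0]]
contact_force: [-0.6, 0.4, -0.5]
width: 0.0855
```

Call:
{"name": "drive_tool", "arguments": {
  "series": [
    [0,0,0,-0.12],
    [0,0,0,-0.12],
    [0,0,0,-0.12],
    [0,0,0,-0.12],
    [0,0,0,-0.12]
  ]
}}

```text
t: 0.98
eef_pos: [0.1635, -0.4988, 0.2809]
ee_rot: [[0.048, 0.999, -0.0], [0.999, -0.048, 0.001], [0.001, -0.0, -1.0]]
contact_force: [-0.5, -0.1, -0.7]
width: 0.0853
```

Call:
{"name": "drive_tool", "arguments": {
  "series": [
    [0,0,0,-0.12],
    [0,0,0,-0.14],
    [0,0,0,0]
  ]
}}

```text
t: 1.23
eef_pos: [0.1636, -0.4988, 0.281]
ee_rot: [[-0.194, 0.981, -0.0], [0.981, 0.194, 0.001], [0.001, -0.0, -1.0]]
contact_force: [-0.5, -0.3, -0.3]
width: 0.0854
```

```bash
python3 - <<'E'
from h import *
go([.544,-.105,.25],np.radians(102))
E
```

```text
t 1.23 p [0.1636, -0.4988, 0.281] yaw 101.20 tilt [-0.0001, 0.0006] F [-0.5, -0.3, -0.3] T [0.06, -0.0, -0.01] w 0.0854 q [-1.32, 0.05, 1.31, 0.0, 1.79, -1.52]
need tool shift mm [312.4, 449.7, 31.2] turn about tool z -0.0140
```

Call:
{"name": "drive_tool", "arguments": {
  "series": [
    [0.021,0.03,0,0],
    [0.021,0.03,0,0],
    [0.021,0.03,0,0],
    [0.021,0.03,0,0],
    [0.021,0.03,0,0]
  ]
}}

```text
t: 1.65
eef_pos: [0.2917, -0.3659, 0.2812]
ee_rot: [[-0.185, 0.983, -0.0], [0.983, 0.185, 0.0], [0.0, 0.0, -1.0]]
contact_force: [-0.0, -0.0, 0.1]
width: 0.0854
```

Call:
{"name": "drive_tool", "arguments": {
  "series": [
    [0.021,0.03,0,0],
    [0.021,0.03,0,0],
    [0.021,0.03,0,0],
    [0.021,0.03,0,0],
    [0.021,0.03,0,0]
  ]
}}

```text
t: 2.07
eef_pos: [0.4192, -0.2342, 0.2813]
ee_rot: [[-0.185, 0.983, 0.0], [0.983, 0.185, -0.0], [-0.0, 0.0, -1.0]]
contact_force: [-0.0, -1.1, 0.5]
width: 0.0858
```

Call:
{"name": "drive_tool", "arguments": {
  "series": [
    [0.021,0.03,0.01,0],
    [0.021,0.03,0.01,0],
    [0.021,0.03,0.01,0],
    [0.021,0.03,0,0],
    [0.021,0.03,0,0]
  ]
}}

```text
t: 2.48
eef_pos: [0.5462, -0.1025, 0.2502]
ee_rot: [[-0.186, 0.983, -0.002], [0.983, 0.186, 0.0], [0.001, -0.002, -1.0]]
contact_force: [0.7, -0.6, 0.4]
width: 0.0853
```

Call:
{"name": "drive_tool", "arguments": {
  "series": [
    [0,0,0,-0.014],
    [0,0,0,0]
  ]
}}

```text
t: 2.65
eef_pos: [0.5462, -0.1028, 0.2504]
ee_rot: [[-0.204, 0.979, -0.002], [0.979, 0.204, 0.0], [0.001, -0.002, -1.0]]
contact_force: [-0.3, -1.2, 0.1]
width: 0.0852
```

```bash
python3 - <<'E'
from h import *
from workcell import bot
go([.544,-.105,.25],np.radians(102))
f=bot.grab_frame("wrist");np.savez("pics/w1.npz",**f);crop(f,0,0,512,384,1.5,"pics/w1.png")
E
```

```text
t 2.65 p [0.5462, -0.1028, 0.2504] yaw 101.75 tilt [-0.0016, 0.0002] F [-0.3, -1.2, 0.1] T [0.0, -0.03, 0.03] w 0.0852 q [-0.25, 0.14, 1.27, -0.0, 1.73, -0.46]
need tool shift mm [-1.8, -2.6, 0.4] turn about tool z -0.0044
```

View pics/w1.png

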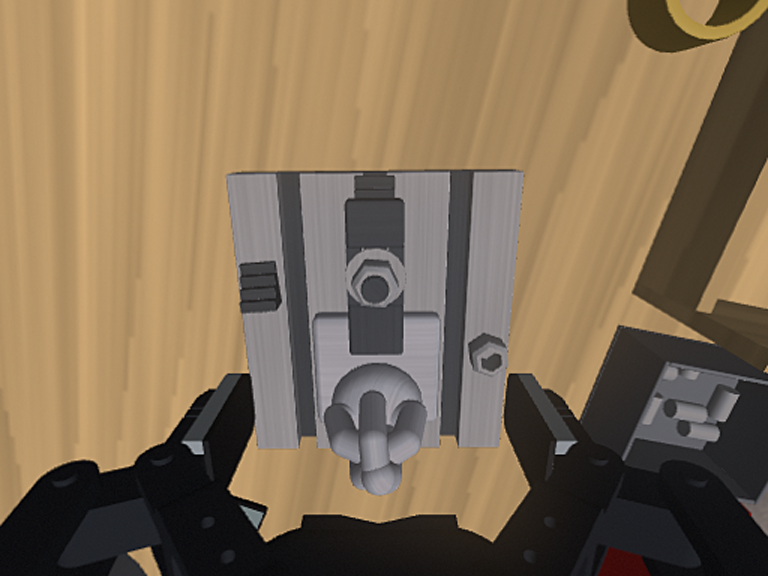

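Call:
{"name": "drive_tool", "arguments": {
  "series": [
    [0.005,0,0.03,0],
    [0.005,0,0.03,0],
    [0,0,0,0]
  ]
}}

```text
t: 2.95
eef_pos: [0.5403, -0.0944, 0.1851]
ee_rot: [[-0.2, 0.98, -0.01], [0.98, 0.2, 0.002], [0.004, -0.009, -1.0]]
contact_force: [-0.7, -0.6, -1.6]
width: 0.0855
```

```bash
python3 - <<'E'
from h import *
from workcell import bot
st()
f=bot.grab_frame("wrist");np.savez("pics/w2.npz",**f);crop(f,215,160,295,230,8,"pics/w2.png")
print(proj(f,[[.5435,-.1212,.098]]))
E
```

```text
t 2.95 p [0.5403, -0.0944, 0.1851] yaw 101.56 tilt [-0.0099, 0.0023] F [-0.7, -0.6, -1.6] T [-0.02, 0.06, 0.02] w 0.0855 q [-0.24, 0.14, 1.39, -0.0, 1.61, -0.44]
[[250.28337797 227.79086579]]
```

View pics/w2.png

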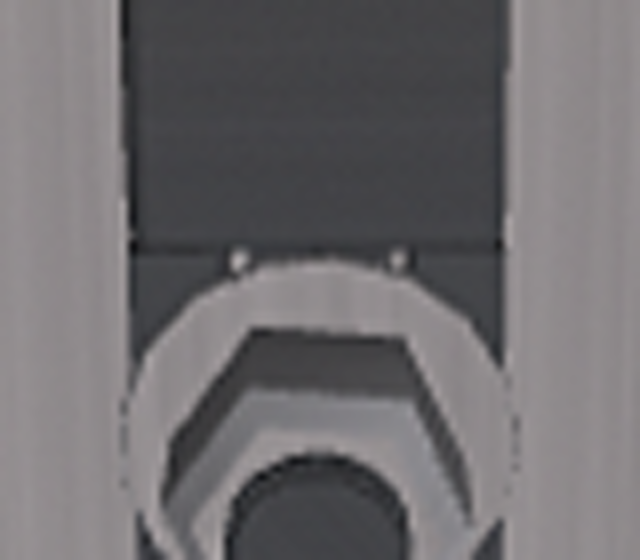

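```bash
python3 - <<'E'
from h import *
from workcell import bot
f=bot.grab_frame("wrist");np.savez("pics/w3.npz",**f);st();crop(f,210,180,295,255,9,"pics/w3.png")
print(proj(f,[[.5435,-.1212,.098]]))
E
```

```text
t 3.05 p [0.5427, -0.0953, 0.1914] yaw 101.60 tilt [-0.0016, 0.0001] F [0.5, 0.0, 0.4] T [-0.04, 0.01, -0.04] w 0.0855 q [-0.24, 0.14, 1.38, -0.0, 1.62, -0.44]
[[248.87997806 225.18054615]]
```

View pics/w3.png

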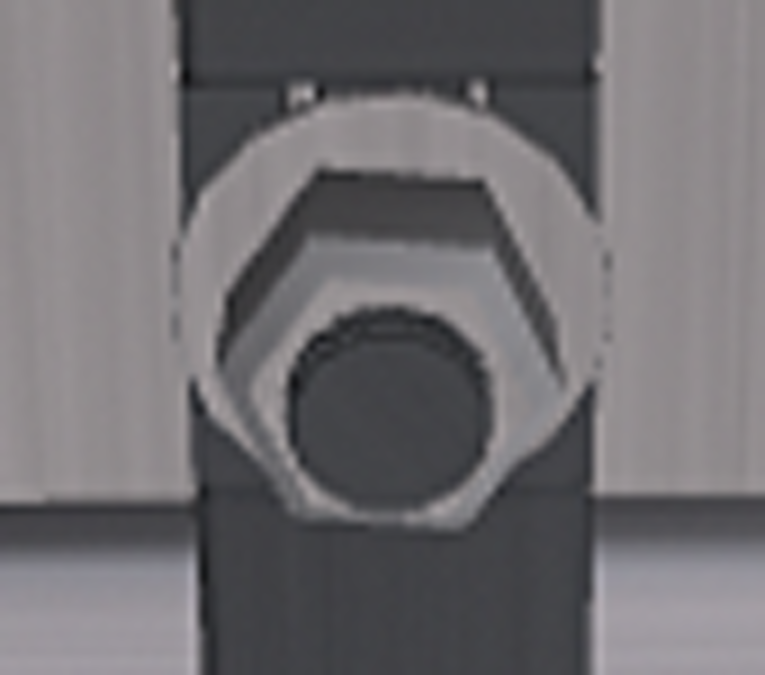

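```bash
python3 - <<'E'
from h import *
f=load("pics/w3.npz")
C=lambda L:np.array(L,float)/9+[210,180]-0.5+0.5/9
def ang(a): return np.degrees(np.arctan2(a[1],a[0]))
base=plane(f,C([[322,172],[487,183]]),.074)
up=plane(f,C([[312,238],[490,245],[565,385],[475,524],[295,518],[220,365]]),.095)
print("base edge",ang(base[0]-base[1]),np.linalg.norm(base[0]-base[1]))
for i in range(6): print(ang(up[i]-up[(i+1)%6])%60, np.linalg.norm(up[i]-up[(i+1)%6]))
print("upc",up.mean(0), "stud",plane(f,C([[388,412]]),.104), "studdepth",depthpt(f,C([[388,418]])))
w=plane(f,C([[172,300],[610,300]]),.074);print("washer w",w,np.linalg.norm(w[0]-w[1]))
s=plane(f,C([[183,200],[200,600],[598,200],[593,600]]),.07);print(ang(s[0]-s[1]),ang(s[2]-s[3]))
# stereo with top: stud top
t=load("pics/top0.npz")
print(tri(f,C([[388,412]]),t,[[319.7,193.3]]))
E
```

```text
base edge -172.3828887561374 0.017194226169356452
9.26706491078852 0.017149611264916435
8.683969584829555 0.016507329497608535
11.821504980751826 0.017470559698913927
9.60564334696731 0.01798266561385641
4.860877485148855 0.01808257163085856
7.14750305396997 0.016153703950761555
upc [ 0.54682431 -0.11866815  0.095     ] stud [[ 0.54624944 -0.11793843  0.104     ]] studdepth [[ 0.54628759 -0.11809623  0.10498698]]
washer w [[ 0.52391889 -0.12353551  0.074     ]
 [ 0.5692121  -0.11416476  0.074     ]] 0.046252418782885586
102.42785117719177 102.31315299131478
(array([ 0.54534888, -0.12177916,  0.09601055]), np.float64(0.0032166335539298343))
```

```bash
python3 - <<'E'
from h import *
go([.536,.202,.185],np.radians(104.2))
E
```

```text
t 3.05 p [0.5427, -0.0953, 0.1914] yaw 101.60 tilt [-0.0016, 0.0001] F [0.5, 0.0, 0.4] T [-0.04, 0.01, -0.04] w 0.0855 q [-0.24, 0.14, 1.38, -0.0, 1.62, -0.44]
need tool shift mm [292.5, 53.2, 6.4] turn about tool z -0.0454
```

Call:
{"name": "drive_tool", "arguments": {
  "series": [
    [0.03,0.005,-0.01,-0.009],
    [0.03,0.005,0,-0.009],
    [0.03,0.005,0,-0.009],
    [0.03,0.006,0,-0.009],
    [0.03,0.006,0,-0.009]
  ]
}}

```text
t: 3.47
eef_pos: [0.5375, 0.0583, 0.2048]
ee_rot: [[-0.245, 0.969, 0.005], [0.969, 0.245, -0.0], [-0.001, 0.005, -1.0]]
contact_force: [1.4, 0.0, -0.3]
width: 0.0855
```

Call:
{"name": "drive_tool", "arguments": {
  "series": [
    [0.03,0.004,0,0],
    [0.03,0.004,0,0],
    [0.03,0.004,0,0],
    [0.03,0.004,0.008,0],
    [0.023,0.004,0.008,0]
  ]
}}

```text
t: 3.88
eef_pos: [0.5217, 0.2031, 0.1891]
ee_rot: [[-0.246, 0.969, 0.006], [0.969, 0.246, 0.002], [0.0, 0.006, -1.0]]
contact_force: [0.4, -0.7, -0.2]
width: 0.0851
```

Call:
{"name": "drive_tool", "arguments": {
  "series": [
    [0,0,0,0],
    [0,0,0,0]
  ]
}}

```text
t: 4.05
eef_pos: [0.5213, 0.2017, 0.1874]
ee_rot: [[-0.248, 0.969, 0.003], [0.969, 0.248, 0.0], [-0.0, 0.003, -1.0]]
contact_force: [0.2, 0.7, 0.4]
width: 0.0852
```

```bash
python3 - <<'E'
from h import *
from workcell import bot
f=bot.grab_frame("wrist");np.savez("pics/w4.npz",**f);st();crop(f,0,0,512,384,1.5,"pics/w4.png");crop(f,200,165,305,255,7,"pics/w4z.png")
E
```

```text
t 4.10 p [0.5216, 0.2009, 0.1875] yaw 104.28 tilt [0.003, 0.0003] F [-0.4, 0.1, 0.1] T [0.02, 0.01, -0.02] w 0.0852 q [0.3, 0.16, 1.37, -0.0, 1.61, 0.05]
```

View pics/w4.png

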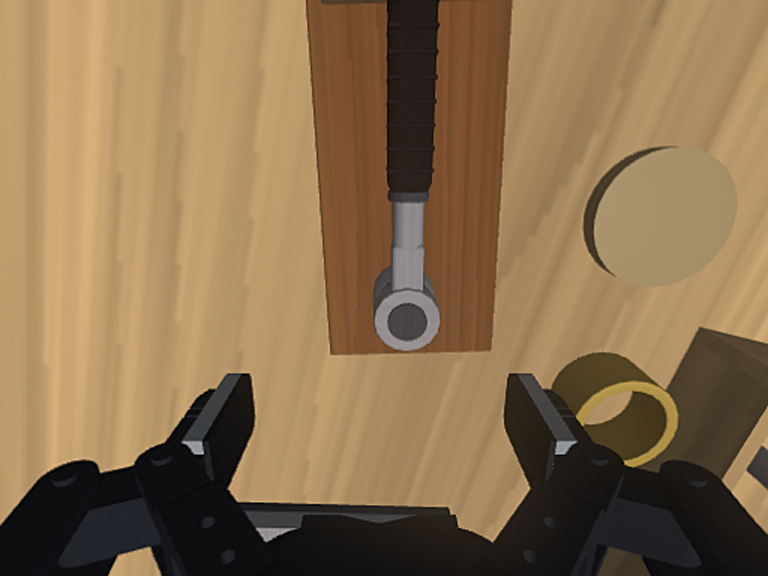

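View pics/w4z.png

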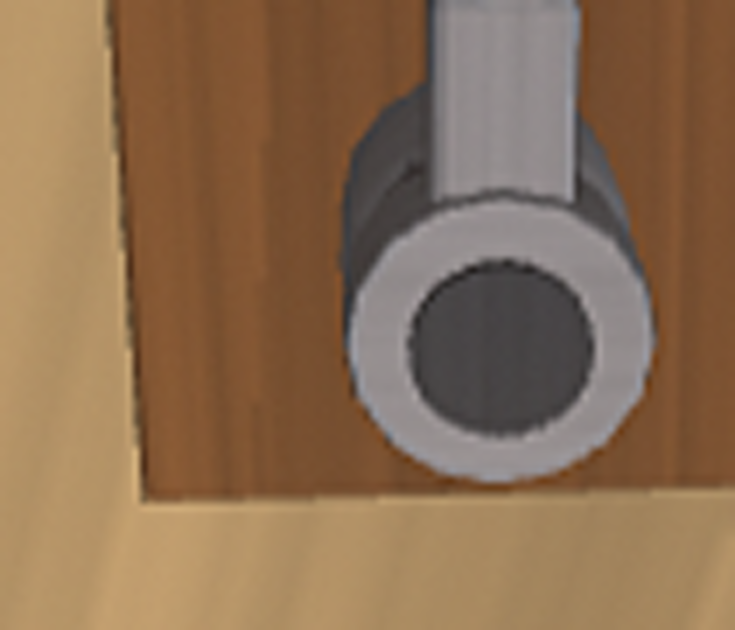

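```bash
python3 - <<'E'
from h import *
f=load("pics/w4.npz");t=load("pics/top0.npz")
C=lambda L:np.array(L,float)/7+[200,165]-0.5+.5/7
uv=C([[500,341]]);print(uv,depthpt(f,uv),tri(f,uv,t,[[220.2,195.8]]))
for z in(.07,.0765,.08): print(plane(f,uv,z))
# dark disc mask check
# handle edges in full 1.5 picture: rows 100 and 180 -> left/right
H=np.array([[388,60],[438,60],[388,180],[434,180]])/1.5
g=plane(f,H,.062);print(g); m1=(g[0]+g[1])/2;m2=(g[2]+g[3])/2;d=m1-m2;print("dir",np.degrees(np.arctan2(d[1],d[0])))
hc=plane(f,uv,.0765)[0];d=m1-hc;print("dir head-handle",np.degrees(np.arctan2(d[1],d[0])),np.degrees(np.arctan2(*(m2-hc)[1::-1])))
mid=(f["z_map"][100:130,262:285]);print(np.median(mid)); print(depthpt(f,[[273,90],[273,110]]))
E
```

```text
[[271.         213.28571429]] [[0.54481757 0.18310608 0.07650024]] (array([0.54346915, 0.17937951, 0.06872324]), np.float64(0.005542087976776673))
[[0.54593403 0.18058417 0.07      ]]
[[0.54481762 0.18310598 0.0765    ]]
[[0.54421647 0.18446388 0.08      ]]
[[0.49636735 0.32352174 0.062     ]
 [0.52293249 0.33029408 0.062     ]
 [0.51261167 0.26159137 0.062     ]
 [0.53915254 0.26834909 0.062     ]]
dir 104.68540650292013
dir head-handle 103.74232539721649 103.02369073737339
0.24711055
[[0.51736495 0.28871579 0.07548761]
 [0.52161524 0.27347016 0.07557829]]
```

```bash
python3 - <<'E'
from h import *
go([.515,.2930,.041],np.radians(104.3))
E
```

```text
t 4.10 p [0.5216, 0.2009, 0.1875] yaw 104.28 tilt [0.003, 0.0003] F [-0.4, 0.1, 0.1] T [0.02, 0.01, -0.02] w 0.0852 q [0.3, 0.16, 1.37, -0.0, 1.61, 0.05]
need tool shift mm [91.0, 15.9, 146.5] turn about tool z -0.0003
```

Call:
{"name": "drive_tool", "arguments": {
  "series": [
    [0.03,0.006,0.02,0],
    [0.03,0.005,0.02,0],
    [0.03,0.005,0.02,0],
    [0.001,0,0.02,0],
    [0,0,0.02,0]
  ],
  "force": 110
}}

```text
t: 4.52
eef_pos: [0.5148, 0.2938, 0.0862]
ee_rot: [[-0.247, 0.969, 0.003], [0.969, 0.247, 0.001], [0.0, 0.003, -1.0]]
contact_force: [0.5, -0.9, 0.2]
width: 0.0855
```

Call:
{"name": "drive_tool", "arguments": {
  "series": [
    [0,0,0.02,0],
    [0,0,0.015,0],
    [0,0,0.008,0],
    [0,0,0,0],
    [0,0,0,0]
  ]
}}

```text
t: 4.93
eef_pos: [0.5148, 0.2929, 0.0436]
ee_rot: [[-0.246, 0.969, 0.001], [0.969, 0.246, 0.0], [0.0, 0.001, -1.0]]
contact_force: [0.1, -0.3, -0.1]
width: 0.0854
```

```bash
python3 - <<'E'
from h import *
from workcell import bot
f=bot.grab_frame("wrist");np.savez("pics/w5.npz",**f);go([.515,.2930,.041],np.radians(104.3));crop(f,0,0,512,384,1.5,"pics/w5.png")
E
```

```text
t 4.98 p [0.515, 0.2932, 0.0441] yaw 104.26 tilt [0.0024, 0.001] F [-0.2, -0.2, 0.7] T [-0.02, -0.01, -0.0] w 0.0854 q [0.46, 0.37, 1.41, -0.0, 1.35, 0.21]
need tool shift mm [-0.2, -0.0, 3.1] turn about tool z -0.0007
```

View pics/w5.png

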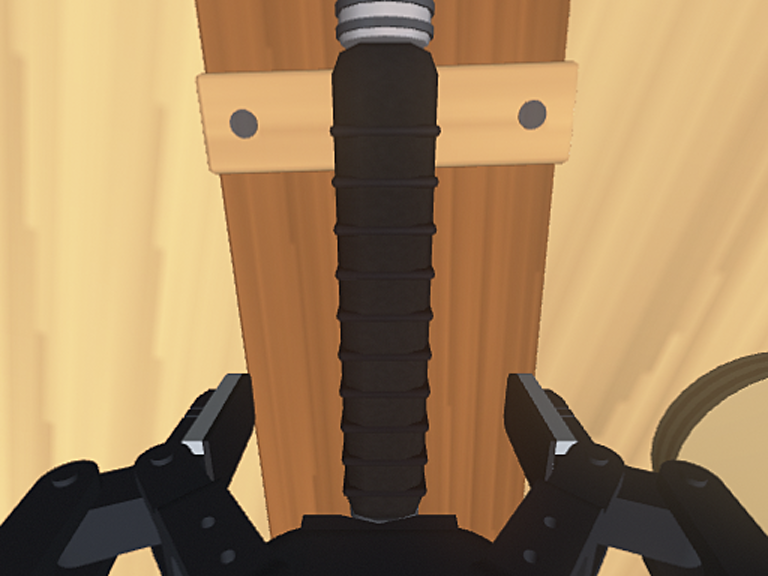

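Call:
{"name": "drive_tool", "arguments": {
  "series": [
    [0,0,0.002,0],
    [0,0,0,0],
    [0,0,0,0],
    [0,0,0,0],
    [0,0,0,0]
  ],
  "jaw": -1,
  "force": 110
}}

```text
t: 5.4
eef_pos: [0.5142, 0.2937, 0.0408]
ee_rot: [[-0.248, 0.969, 0.001], [0.969, 0.248, 0.0], [0.0, 0.001, -1.0]]
contact_force: [-2.5, 0.2, 11.4]
width: 0.0257
```

Call:
{"name": "drive_tool", "arguments": {
  "series": [
    [0,0,0,0],
    [0,0,0,0],
    [0,0,0,0]
  ]
}}

```text
t: 5.65
eef_pos: [0.5143, 0.2938, 0.0411]
ee_rot: [[-0.247, 0.969, 0.002], [0.969, 0.247, 0.001], [0.0, 0.002, -1.0]]
contact_force: [1.2, 0.8, 3.3]
width: 0.0244
```

```bash
python3 - <<'E'
from h import *
from workcell import bot
f=bot.grab_frame("wrist");np.savez("pics/w6.npz",**f);st();crop(f,0,0,512,384,1.5,"pics/w6.png")
E
```

```text
t 5.70 p [0.5142, 0.2938, 0.0411] yaw 104.33 tilt [0.0016, 0.0007] F [0.7, 0.4, 5.1] T [0.05, -0.17, 0.04] w 0.0248 q [0.46, 0.38, 1.42, -0.0, 1.35, 0.21]
```

View pics/w6.png

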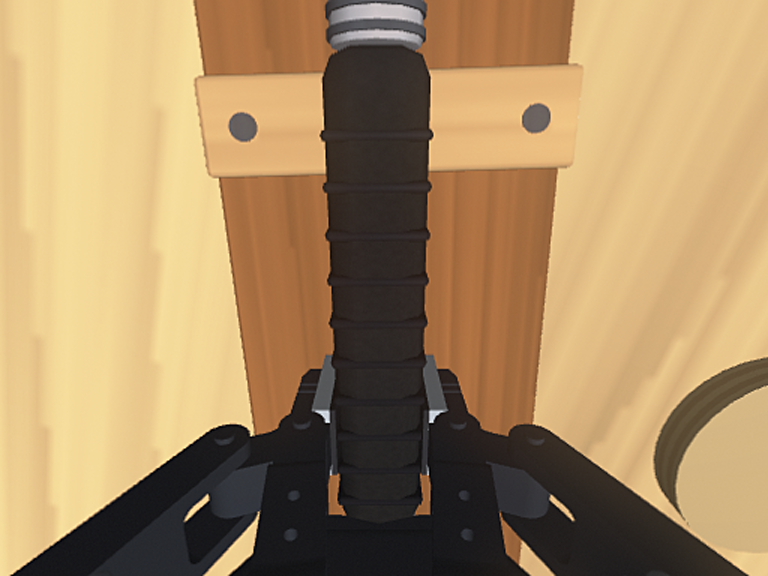

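```bash
cat >> h.py <<'E'
def handle_dir(f,rows,zc,lo=190,hi=320):
    """dark handle silhouette centre per row -> plane z; returns direction & points"""
    g=cv2.cvtColor(f["img"],cv2.COLOR_RGB2HSV)[:,:,2].astype(float)
    P=[]
    for r in rows:
        x=np.arange(lo,hi);m=g[r,lo:hi]<75
        c=int(252)-lo
        a=c
        while a>0 and m[a-1]:a-=1
        b=c
        while b<len(m)-1 and m[b+1]:b+=1
        P.append([lo+(a+b)/2,r])
    W=plane(f,P,zc);d=np.polyfit(W[:,1],W[:,0],1)
    return np.array(P),W,np.degrees(np.arctan2(1,d[0]))
E
python3 - <<'E'
from h import *
for n in("w5","w6"):
    f=load(f"pics/{n}.npz");P,W,a=handle_dir(f,range(45,220,5),.075);print(n,P[::8].tolist(),a, np.round(W[[0,-1]],4).tolist())
    q=np.polyfit(W[:,1],W[:,0],1); print("x at y=.2938",np.polyval(q,.2938),"at head y .1818",np.polyval(q,.1818))
E
```

```text
w5 [[256.0, 45.0], [256.0, 85.0], [256.0, 125.0], [256.0, 165.0], [256.0, 205.0]] 104.39472634780583 [[0.4923, 0.3885, 0.075], [0.5081, 0.3273, 0.075]]
x at y=.2938 0.5166651603756967 at head y .1818 0.5454108846323314
w6 [[250.0, 45.0], [250.5, 85.0], [250.5, 125.0], [251.5, 165.0], [252.0, 205.0]] 104.71786349448114 [[0.4898, 0.3886, 0.075], [0.5055, 0.3287, 0.075]]
x at y=.2938 0.5147654694142793 at head y .1818 0.5441854447237442
```

Call:
{"name": "drive_tool", "arguments": {
  "series": [
    [0,0,-0.006,0],
    [0,0,-0.014,0],
    [0,0,-0.025,0],
    [0,0,-0.03,0],
    [0,0,-0.03,0]
  ]
}}

```text
t: 6.12
eef_pos: [0.512, 0.2928, 0.1438]
ee_rot: [[-0.247, 0.969, -0.006], [0.969, 0.247, -0.002], [-0.001, -0.006, -1.0]]
contact_force: [0.2, 0.9, -5.6]
width: 0.0248
```

Call:
{"name": "drive_tool", "arguments": {
  "series": [
    [0,0,-0.025,0],
    [0,0,-0.01,0],
    [0,0,0,0],
    [0,0,0,0]
  ]
}}

```text
t: 6.45
eef_pos: [0.513, 0.2932, 0.1782]
ee_rot: [[-0.247, 0.969, -0.003], [0.969, 0.247, -0.001], [-0.001, -0.003, -1.0]]
contact_force: [0.0, -0.6, -6.0]
width: 0.0249
```

```bash
python3 - <<'E'
from h import *
from workcell import bot
f=bot.grab_frame("wrist");np.savez("pics/w7.npz",**f);st()
P,W,a=handle_dir(f,range(45,220,5),.21);print(a)
crop(f,0,0,512,384,1,"pics/w7.png")
f=bot.grab_frame("top");np.savez("pics/t7.npz",**f);crop(f,130,130,370,260,3.3,"pics/t7.png")
E
```

```text
t 6.50 p [0.5126, 0.293, 0.1771] yaw 104.32 tilt [-0.0045, -0.0022] F [0.4, -0.9, -5.3] T [0.25, 0.07, 0.01] w 0.0244 q [0.46, 0.26, 1.28, 0.0, 1.61, 0.21]
104.74398534573695
```

View pics/t7.png

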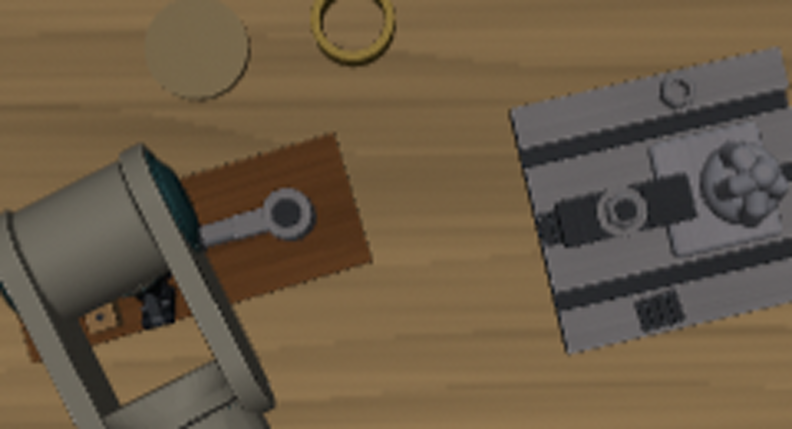

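View pics/w7.png

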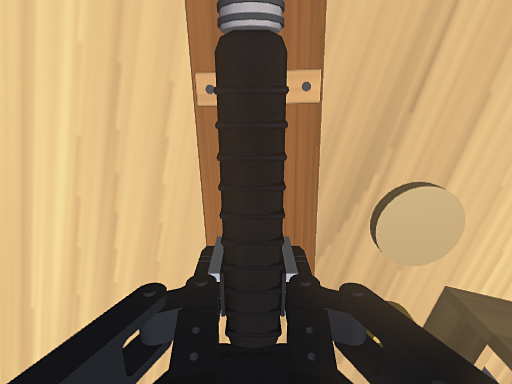

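```bash
cat >> h.py <<'E'
def darkc(f,u,v,r,zmask=75):
    g=cv2.cvtColor(f["img"],cv2.COLOR_RGB2GRAY);k=8
    p=cv2.resize(g[v-r:v+r+1,u-r:u+r+1],None,fx=k,fy=k,interpolation=cv2.INTER_CUBIC)
    th,m=cv2.threshold(p,0,255,cv2.THRESH_BINARY_INV|cv2.THRESH_OTSU)
    n,l,s,c=cv2.connectedComponentsWithStats(m)
    i=l[p.shape[0]//2,p.shape[1]//2]
    return (c[i]+.5)/k-.5+[u-r,v-r],s[i],th
E
python3 - <<'E'
from h import *
f=load("pics/t7.npz");t0=load("pics/top0.npz")
h,s,_=darkc(f,217,194,4);n,s2,_=darkc(f,319,193,4);h0,s3,_=darkc(t0,220,196,4);n0,s4,_=darkc(t0,319,193,4)
print(h,s,n,s2,h0,s3,n0,s4)
z=f["z_map"][192:197,215:220];print("depth",z.ravel()); print(depthpt(f,[np.round(h)]))
H=plane(f,[h],.2125)[0];N=plane(t0,[n0],.104)[0];print(H,N,plane(t0,[h0],.0765))
T=toolframe(np.radians(104.32));o=T.T@(H-[.5126,.293,.1771]);print("head in tool",o)
T2=toolframe(np.radians(97.8))
print("TCP target, top cam",N-T2@[o[0],o[1],0]," wrist",np.array([.5465,-.1185,0])-T2@[-.1148,.001,0])
E
```

```text
[216.42617754 194.07586051] [   0    0   65   72 3864] [319.1105558  193.26499341] [   9   11   55   55 2276] [219.3378321  195.25824452] [   0    0   64   64 3237] [319.11501641 193.26337527] [   9   11   55   55 2285]
depth [1.3812388 1.3805875 1.3789539 1.3847314 1.3818512 1.3787113 1.3823663
 1.3808112 1.3798392 1.3791707 1.3768418 1.3779397 1.382222  1.3824537
 1.3823494 1.379174  1.3832388 1.3768736 1.377596  1.3814939 1.3784823
 1.3838397 1.3789532 1.3787161 1.377556 ]
[[0.5400802  0.18049704 0.21442169]]
[0.53994067 0.17946376 0.2125    ] [ 0.54354273 -0.11917883  0.104     ] [[0.54217161 0.1806886  0.0765    ]]
head in tool [-0.11677098 -0.00159056 -0.0354    ]
TCP target, top cam [ 0.52927094 -0.00327237  0.104     ]  wrist [ 0.5299291  -0.00489786  0.        ]
```

Call:
{"name": "drive_tool", "arguments": {
  "series": [
    [-0.025,0,0,0.02],
    [-0.03,0,0,0.02],
    [-0.03,0,0,0.02],
    [-0.03,0,0,0.02],
    [-0.03,0,0,0.02]
  ]
}}

```text
t: 6.97
eef_pos: [0.5429, 0.1502, 0.1776]
ee_rot: [[-0.149, 0.989, -0.004], [0.989, 0.149, -0.001], [-0.0, -0.004, -1.0]]
contact_force: [0.4, -0.4, -6.0]
width: 0.0244
```

Call:
{"name": "drive_tool", "arguments": {
  "series": [
    [-0.03,0,0,0.014],
    [-0.03,0,0,0],
    [-0.03,0,0,0],
    [-0.03,0,0,0],
    [-0.02,0,0,0]
  ]
}}

```text
t: 7.38
eef_pos: [0.5622, 0.0104, 0.1777]
ee_rot: [[-0.134, 0.991, -0.004], [0.991, 0.134, -0.001], [-0.0, -0.004, -1.0]]
contact_force: [0.4, -0.5, -4.6]
width: 0.0247
```

Call:
{"name": "drive_tool", "arguments": {
  "series": [
    [0,0,0,0]
  ]
}}

```text
t: 7.47
eef_pos: [0.5624, 0.0092, 0.1777]
ee_rot: [[-0.131, 0.991, -0.004], [0.991, 0.131, -0.001], [-0.001, -0.004, -1.0]]
contact_force: [-0.1, 0.4, -5.8]
width: 0.0248
```

```bash
python3 - <<'E'
from h import *
go([.5296,-.0041,.155],np.radians(97.8))
E
```

```text
t 7.47 p [0.5624, 0.0092, 0.1777] yaw 97.54 tilt [-0.0043, -0.0015] F [-0.1, 0.4, -5.8] T [0.23, 0.07, -0.06] w 0.0248 q [-0.05, 0.18, 1.37, -0.0, 1.6, -0.18]
need tool shift mm [-8.9, -34.2, 22.8] turn about tool z -0.0046
```

Call:
{"name": "drive_tool", "arguments": {
  "series": [
    [-0.004,-0.017,0,0],
    [-0.005,-0.017,0,-0.005],
    [0,0,0.01,0],
    [0,0,0.008,0],
    [0,0,0,0]
  ]
}}

```text
t: 7.88
eef_pos: [0.5293, 0.0001, 0.1586]
ee_rot: [[-0.141, 0.99, -0.006], [0.99, 0.141, 0.001], [0.002, -0.006, -1.0]]
contact_force: [-0.5, -0.9, -7.1]
width: 0.0248
```

```bash
python3 - <<'E'
from h import *
from workcell import bot
go([.5296,-.0041,.155],np.radians(97.8))
f=bot.grab_frame("side");np.savez("pics/s8.npz",**f);crop(f,215,110,315,210,6,"pics/s8.png")
g=bot.grab_frame("top");np.savez("pics/t8.npz",**g);crop(g,270,140,390,240,6,"pics/t8.png")
E
```

```text
t 7.88 p [0.5293, 0.0001, 0.1586] yaw 98.09 tilt [-0.0058, 0.0007] F [-0.5, -0.9, -7.1] T [0.31, 0.05, -0.03] w 0.0248 q [-0.07, 0.1, 1.49, 0.0, 1.55, -0.21]
need tool shift mm [-4.2, -0.3, 3.6] turn about tool z 0.0051
```

View pics/s8.png

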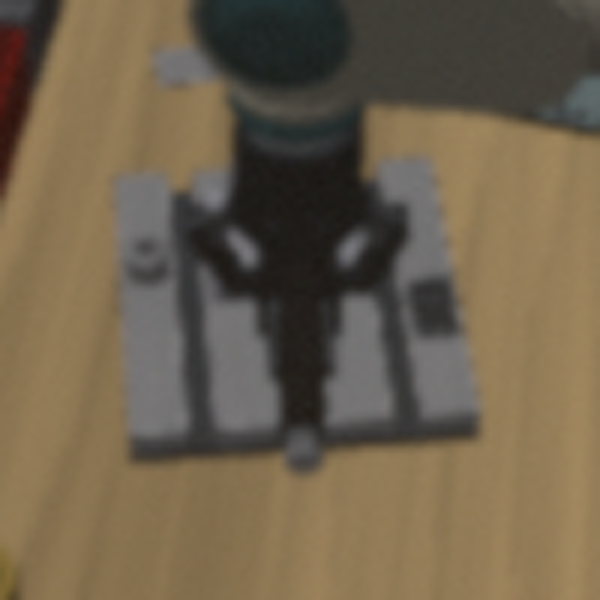

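View pics/t8.png

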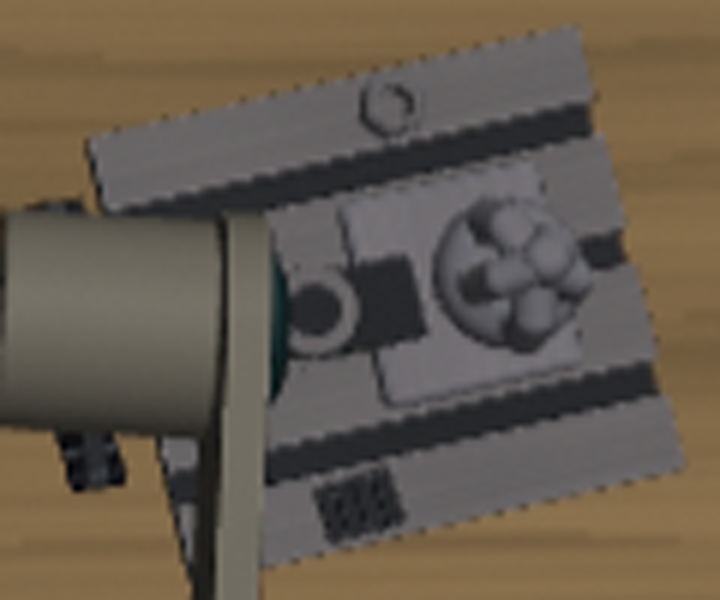

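```bash
python3 - <<'E'
from h import *
f=load("pics/t8.npz");s=st()
# head ring: bright pixels; crop zoom for circle
p=cv2.resize(cv2.cvtColor(f["img"][180:204,315:338],cv2.COLOR_RGB2GRAY),None,fx=24,fy=24,interpolation=cv2.INTER_CUBIC);cv2.imwrite("pics/t8z.png",p)
h,st_,th=darkc(f,323,191,3);print(h,st_,th)
for uv in (h,[322.6,191.0]):
  H=plane(f,[uv],.196)[0];print(H)
print(depthpt(f,[[326,191],[323,191],[327,192]]))
E
```

```text
t 7.98 p [0.5304, 0.0, 0.1609] yaw 98.11 tilt [-0.0026, 0.0003] F [0.1, 1.4, -4.9] T [0.34, -0.01, 0.0] w 0.0246 q [-0.07, 0.1, 1.49, 0.0, 1.55, -0.21]
[322.70200617 191.06179453] [   0    0   56   56 2835] 63.0
[ 0.54566305 -0.11719517  0.196     ]
[ 0.54583982 -0.11691201  0.196     ]
[[ 0.54568954 -0.12633731  0.19684107]
 [ 0.54598049 -0.11849075  0.19275049]
 [ 0.54287917 -0.12917951  0.19623666]]
```

View pics/t8z.png

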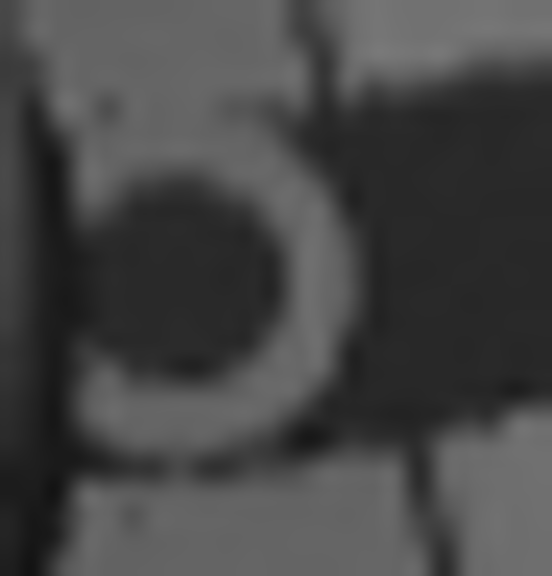

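Call:
{"name": "drive_tool", "arguments": {
  "series": [
    [-0.004,-0.002,0,0.004],
    [0,0,0.008,0],
    [0,0,0.01,0],
    [0,0,0.005,0],
    [0,0,0,0]
  ]
}}

```text
t: 8.4
eef_pos: [0.5282, -0.0046, 0.1369]
ee_rot: [[-0.137, 0.991, -0.004], [0.991, 0.137, 0.0], [0.001, -0.004, -1.0]]
contact_force: [-0.4, -0.3, -6.0]
width: 0.0245
```

```bash
python3 - <<'E'
from h import *
go([.5290,-.0042,.135],np.radians(97.8))
E
```

```text
t 8.40 p [0.5282, -0.0046, 0.1369] yaw 97.85 tilt [-0.0039, 0.0003] F [-0.4, -0.3, -6.0] T [0.28, 0.08, 0.0] w 0.0245 q [-0.08, 0.11, 1.52, 0.0, 1.51, -0.22]
need tool shift mm [0.3, 0.9, 1.9] turn about tool z 0.0008
```

Call:
{"name": "drive_tool", "arguments": {
  "series": [
    [0,0.0005,0.002,0],
    [0,0,0.002,0],
    [0,0,0.002,0],
    [0,0,0.002,0],
    [0,0,0.002,0]
  ]
}}

```text
t: 8.82
eef_pos: [0.5298, -0.0046, 0.1293]
ee_rot: [[-0.137, 0.991, 0.0], [0.991, 0.137, -0.0], [-0.0, 0.0, -1.0]]
contact_force: [0.3, 0.5, -4.9]
width: 0.0247
```

Call:
{"name": "drive_tool", "arguments": {
  "series": [
    [0,0,0.002,0],
    [0,0,0.002,0],
    [0,0,0,0]
  ]
}}

```text
t: 9.07
eef_pos: [0.5295, -0.0046, 0.1247]
ee_rot: [[-0.137, 0.991, -0.001], [0.991, 0.137, -0.0], [0.0, -0.001, -1.0]]
contact_force: [0.6, 0.1, -6.1]
width: 0.025
```

```bash
python3 - <<'E'
from h import *
go([.5290,-.0042,.103],np.radians(97.8))
E
```

```text
t 9.07 p [0.5295, -0.0046, 0.1247] yaw 97.85 tilt [-0.0008, -0.0] F [0.6, 0.1, -6.1] T [0.31, 0.07, -0.04] w 0.0250 q [-0.08, 0.13, 1.54, -0.0, 1.48, -0.22]
need tool shift mm [0.5, -0.4, 21.7] turn about tool z 0.0009
```

Call:
{"name": "drive_tool", "arguments": {
  "series": [
    [0,0,0.002,0],
    [0,0,0.002,0],
    [0,0,0.002,0],
    [0,0,0,0]
  ]
}}

```text
t: 9.4
eef_pos: [0.5294, -0.0046, 0.1187]
ee_rot: [[-0.137, 0.991, -0.001], [0.991, 0.137, -0.0], [0.0, -0.001, -1.0]]
contact_force: [-0.1, -1.1, -5.4]
width: 0.0248
```

Call:
{"name": "drive_tool", "arguments": {
  "series": [
    [0,0,0.002,0],
    [0,0,0.002,0],
    [0,0,0.002,0],
    [0,0,0,0]
  ]
}}

```text
t: 9.73
eef_pos: [0.5295, -0.0046, 0.1127]
ee_rot: [[-0.137, 0.991, -0.001], [0.991, 0.137, -0.0], [0.0, -0.001, -1.0]]
contact_force: [-0.9, -0.4, -4.8]
width: 0.0245
```

Call:
{"name": "drive_tool", "arguments": {
  "series": [
    [0,0,0.002,0],
    [0,0,0.002,0],
    [0,0,0.002,0],
    [0,0,0.001,0],
    [0,0,0,0]
  ]
}}

```text
t: 10.15
eef_pos: [0.5296, -0.0046, 0.1059]
ee_rot: [[-0.137, 0.991, -0.0], [0.991, 0.137, -0.0], [-0.0, -0.0, -1.0]]
contact_force: [0.3, 0.1, -5.6]
width: 0.0247
```

Call:
{"name": "drive_tool", "arguments": {
  "series": [
    [0,0,0.001,0],
    [0,0,0.001,0],
    [0,0,0.001,0],
    [0,0,0,0]
  ]
}}

```text
t: 10.48
eef_pos: [0.5297, -0.0046, 0.1033]
ee_rot: [[-0.137, 0.991, 0.0], [0.991, 0.137, -0.0], [-0.0, 0.0, -1.0]]
contact_force: [-1.0, 0.9, -3.9]
width: 0.0247
```

Call:
{"name": "drive_tool", "arguments": {
  "series": [
    [0,0,0.001,0],
    [0,0,0,0]
  ]
}}

```text
t: 10.65
eef_pos: [0.5299, -0.0045, 0.1028]
ee_rot: [[-0.137, 0.991, 0.001], [0.991, 0.137, 0.0], [-0.0, 0.001, -1.0]]
contact_force: [-2.5, 2.5, -0.8]
width: 0.0249
```

```bash
python3 - <<'E'
from h import *
st()
E
```

```text
t 10.65 p [0.5299, -0.0045, 0.1028] yaw 97.85 tilt [0.0006, 0.0] F [-2.5, 2.5, -0.8] T [0.22, 0.54, -0.35] w 0.0249 q [-0.08, 0.15, 1.56, 0.0, 1.43, -0.22]
```

```bash
cat >> h.py <<'E'
AX=np.array([.5467,-.1188,0])
def tq(n=1):
    from workcell import bot
    s=bot.observe();R=np.array(s["ee_rot"]);p=np.array(s["eef_pos"]);F=np.array(s["contact_force"]);T=np.array(s["torque"])
    r=p-AX
    tau=r[0]*F[1]-r[1]*F[0]+T[2]
    print("t %.2f"%s["t"],"yaw %.2f"%np.degrees(np.arctan2(R[1,0],R[0,0])),"dir %.2f rho %.4f"%(np.degrees(np.arctan2(r[1],r[0])),np.hypot(*r[:2])),"z %.4f"%p[2],"Fx-tool",np.round(R.T@F,1).tolist(),"Tz %.2f"%T[2],"tau %.2f"%tau,"tilt",np.round(R[:2,2],3).tolist())
E
python3 -c "from h import *;tq()"
```

```text
t 10.65 yaw 97.85 dir 98.37 rho 0.1156 z 0.1028 Fx-tool [2.8, -2.2, 0.8] Tz -0.35 tau -0.10 tilt [0.001, 0.0]
```

Call:
{"name": "drive_tool", "arguments": {
  "series": [
    [0,0.0012,0,0.01],
    [0,0.0012,0,0.01],
    [0,0.0012,0,0.01],
    [0,0.0012,0,0.01]
  ]
}}

```text
t: 10.98
eef_pos: [0.5346, -0.0039, 0.1026]
ee_rot: [[-0.096, 0.995, 0.0], [0.995, 0.096, 0.0], [0.0, 0.0, -1.0]]
contact_force: [-5.0, 4.6, 1.0]
width: 0.0245
```

```bash
python3 -c "from h import *;tq()"
```

```text
t 10.98 yaw 95.50 dir 96.00 rho 0.1156 z 0.1026 Fx-tool [5.1, -4.6, -1.0] Tz -0.30 tau 0.22 tilt [0.0, 0.0]
```

Call:
{"name": "drive_tool", "arguments": {
  "series": [
    [0.0004,0.0012,0,0.01],
    [0.0004,0.0012,0,0.01],
    [0,0.0012,0,0.01],
    [0,0.0012,0,0.01]
  ]
}}

```text
t: 11.32
eef_pos: [0.5392, -0.0031, 0.1024]
ee_rot: [[-0.056, 0.998, -0.0], [0.998, 0.056, -0.0], [-0.0, -0.0, -1.0]]
contact_force: [-4.4, 1.0, 1.7]
width: 0.0244
```

```bash
python3 -c "from h import *;tq()"
```

```text
t 11.32 yaw 93.19 dir 93.69 rho 0.1160 z 0.1024 Fx-tool [1.3, -4.3, -1.7] Tz -0.36 tau 0.14 tilt [-0.0, -0.0]
```

Call:
{"name": "drive_tool", "arguments": {
  "series": [
    [0,0.0012,0,0.01],
    [0,0.0012,0,0.01],
    [0,0.0012,0,0.01],
    [0,0.0012,0,0.01]
  ]
}}

```text
t: 11.65
eef_pos: [0.5438, -0.0026, 0.1023]
ee_rot: [[-0.016, 1.0, -0.001], [1.0, 0.016, 0.0], [0.0, -0.001, -1.0]]
contact_force: [-6.0, 2.4, 2.1]
width: 0.0245
```

```bash
python3 -c "from h import *;tq()"
```

```text
t 11.65 yaw 90.91 dir 91.41 rho 0.1162 z 0.1023 Fx-tool [2.5, -6.0, -2.0] Tz -0.39 tau 0.30 tilt [-0.001, 0.0]
```

Call:
{"name": "drive_tool", "arguments": {
  "series": [
    [0,0.0011,0,0.01],
    [0,0.0012,0,0.01],
    [0,0.0012,0,0.01],
    [0,0.0012,0,0.01]
  ]
}}

```text
t: 11.98
eef_pos: [0.548, -0.0026, 0.1022]
ee_rot: [[0.023, 1.0, -0.003], [1.0, -0.023, -0.0], [-0.0, -0.003, -1.0]]
contact_force: [-9.6, 2.4, 3.3]
width: 0.0248
```

```bash
python3 -c "from h import *;tq()"
```

```text
t 11.98 yaw 88.68 dir 89.38 rho 0.1163 z 0.1022 Fx-tool [2.2, -9.7, -3.3] Tz 0.22 tau 1.34 tilt [-0.003, -0.0]
```

Call:
{"name": "drive_tool", "arguments": {
  "series": [
    [0,0.0012,0,0.01],
    [0,0.0012,0,0.01],
    [0,0.0012,0,0.01]
  ]
}}

```text
t: 12.23
eef_pos: [0.5514, -0.0026, 0.1021]
ee_rot: [[0.053, 0.999, -0.003], [0.999, -0.053, -0.0], [-0.0, -0.003, -1.0]]
contact_force: [-9.8, 3.0, 3.5]
width: 0.0248
```

```bash
python3 -c "from h import *;tq()"
```

```text
t 12.23 yaw 86.99 dir 87.70 rho 0.1163 z 0.1021 Fx-tool [2.5, -9.9, -3.5] Tz 0.34 tau 1.49 tilt [-0.003, -0.0]
```

Call:
{"name": "drive_tool", "arguments": {
  "series": [
    [0,0.0012,0,0.01],
    [0,0.0012,0,0.01],
    [0,0.0012,0,0.01]
  ]
}}

```text
t: 12.48
eef_pos: [0.5549, -0.0028, 0.1021]
ee_rot: [[0.083, 0.997, -0.003], [0.997, -0.083, -0.0], [-0.0, -0.003, -1.0]]
contact_force: [-9.3, 2.9, 4.0]
width: 0.0247
```

```bash
python3 -c "from h import *;tq()"
```

```text
t 12.48 yaw 85.27 dir 85.95 rho 0.1163 z 0.1021 Fx-tool [2.1, -9.5, -3.9] Tz 0.23 tau 1.33 tilt [-0.003, -0.0]
```

Call:
{"name": "drive_tool", "arguments": {
  "series": [
    [0,0.0012,0,0.01],
    [0,0.0012,0,0.01],
    [0,0.0012,0,0.01]
  ]
}}

```text
t: 12.73
eef_pos: [0.5584, -0.0031, 0.102]
ee_rot: [[0.112, 0.994, -0.003], [0.994, -0.112, -0.0], [-0.0, -0.003, -1.0]]
contact_force: [-8.9, 2.7, 3.0]
width: 0.0244
```

```bash
python3 -c "from h import *;tq()"
```

```text
t 12.73 yaw 83.55 dir 84.22 rho 0.1163 z 0.1020 Fx-tool [1.7, -9.2, -3.0] Tz 0.25 tau 1.31 tilt [-0.003, -0.0]
```

Call:
{"name": "drive_tool", "arguments": {
  "series": [
    [0,0.0012,0,0.01],
    [0,0.0012,0,0.01],
    [0,0.0012,0,0.01]
  ]
}}

```text
t: 12.98
eef_pos: [0.5619, -0.0035, 0.102]
ee_rot: [[0.142, 0.99, -0.004], [0.99, -0.142, 0.0], [-0.001, -0.004, -1.0]]
contact_force: [-10.4, 2.7, 3.1]
width: 0.0247
```

```bash
python3 -c "from h import *;tq()"
```

```text
t 12.98 yaw 81.83 dir 82.49 rho 0.1163 z 0.1020 Fx-tool [1.2, -10.6, -3.1] Tz 0.28 tau 1.52 tilt [-0.004, 0.0]
```

Call:
{"name": "drive_tool", "arguments": {
  "series": [
    [0,0.0012,0,0.01],
    [0,0.0012,0,0.01]
  ]
}}

```text
t: 13.15
eef_pos: [0.5643, -0.0038, 0.102]
ee_rot: [[0.162, 0.987, -0.004], [0.987, -0.162, 0.0], [-0.001, -0.004, -1.0]]
contact_force: [-10.5, 2.2, 4.2]
width: 0.0249
```

```bash
python3 -c "from h import *;tq()"
```

```text
t 13.15 yaw 80.69 dir 81.31 rho 0.1163 z 0.1020 Fx-tool [0.5, -10.8, -4.2] Tz 0.22 tau 1.47 tilt [-0.004, 0.0]
```

Call:
{"name": "drive_tool", "arguments": {
  "series": [
    [0,0.0012,0,0.01],
    [0,0.0012,0,0.01]
  ]
}}

```text
t: 13.32
eef_pos: [0.5666, -0.0042, 0.102]
ee_rot: [[0.182, 0.983, -0.004], [0.983, -0.182, 0.0], [-0.001, -0.004, -1.0]]
contact_force: [-10.4, 2.2, 3.6]
width: 0.0244
```

```bash
python3 -c "from h import *;tq()"
```

```text
t 13.32 yaw 79.54 dir 80.15 rho 0.1163 z 0.1020 Fx-tool [0.3, -10.7, -3.5] Tz 0.29 tau 1.52 tilt [-0.004, 0.0]
```

Call:
{"name": "drive_tool", "arguments": {
  "series": [
    [0,0.0012,0,0.01],
    [0,0.0012,0,0.01]
  ]
}}

```text
t: 13.48
eef_pos: [0.5689, -0.0046, 0.102]
ee_rot: [[0.201, 0.98, -0.004], [0.98, -0.201, 0.0], [-0.001, -0.004, -1.0]]
contact_force: [-11.0, 4.1, 4.1]
width: 0.0248
```

```bash
python3 -c "from h import *;tq()"
```

```text
t 13.48 yaw 78.40 dir 78.99 rho 0.1163 z 0.1020 Fx-tool [1.8, -11.6, -4.0] Tz 0.21 tau 1.55 tilt [-0.004, 0.0]
```

Rising slowly; continue in small steps.

Call:
{"name": "drive_tool", "arguments": {
  "series": [
    [0,0.0012,0,0.01],
    [0,0.0012,0,0.01]
  ]
}}

```text
t: 13.65
eef_pos: [0.5712, -0.0051, 0.1019]
ee_rot: [[0.221, 0.975, -0.004], [0.975, -0.221, 0.0], [-0.001, -0.004, -1.0]]
contact_force: [-11.0, 2.8, 4.0]
width: 0.0249
```

```bash
python3 -c "from h import *;tq()"
```

```text
t 13.65 yaw 77.25 dir 77.84 rho 0.1163 z 0.1019 Fx-tool [0.3, -11.4, -3.9] Tz 0.23 tau 1.55 tilt [-0.004, 0.0]
```

Call:
{"name": "drive_tool", "arguments": {
  "series": [
    [0,0.0012,0,0.01],
    [0,0.0012,0,0.01]
  ]
}}

```text
t: 13.82
eef_pos: [0.5736, -0.0056, 0.1019]
ee_rot: [[0.24, 0.971, -0.004], [0.971, -0.24, 0.0], [-0.001, -0.004, -1.0]]
contact_force: [-10.2, 2.8, 4.0]
width: 0.0244
```

```bash
python3 -c "from h import *;tq()"
```

```text
t 13.82 yaw 76.10 dir 76.65 rho 0.1163 z 0.1019 Fx-tool [0.2, -10.6, -3.9] Tz 0.01 tau 1.24 tilt [-0.004, 0.0]
```

Call:
{"name": "drive_tool", "arguments": {
  "series": [
    [0,0.0012,0,0.01]
  ]
}}

```text
t: 13.9
eef_pos: [0.5747, -0.0059, 0.1019]
ee_rot: [[0.25, 0.968, -0.004], [0.968, -0.25, 0.0], [-0.001, -0.004, -1.0]]
contact_force: [-10.6, 4.0, 4.0]
width: 0.0243
```

```bash
python3 -c "from h import *;tq()"
```

```text
t 13.90 yaw 75.53 dir 76.10 rho 0.1163 z 0.1019 Fx-tool [1.2, -11.3, -3.9] Tz 0.22 tau 1.53 tilt [-0.004, 0.0]
```

Noise, not the click. Continue.

Call:
{"name": "drive_tool", "arguments": {
  "series": [
    [0,0.0012,0,0.01],
    [0,0.0012,0,0.01]
  ]
}}

```text
t: 14.07
eef_pos: [0.577, -0.0065, 0.1019]
ee_rot: [[0.269, 0.963, -0.004], [0.963, -0.269, 0.0], [-0.001, -0.004, -1.0]]
contact_force: [-10.5, 3.1, 4.0]
width: 0.0245
```

```bash
python3 -c "from h import *;tq()"
```

```text
t 14.07 yaw 74.39 dir 74.92 rho 0.1163 z 0.1019 Fx-tool [0.1, -11.0, -3.9] Tz 0.24 tau 1.51 tilt [-0.004, 0.0]
```

Call:
{"name": "drive_tool", "arguments": {
  "series": [
    [0,0.0012,0,0.01]
  ]
}}

```text
t: 14.15
eef_pos: [0.5781, -0.0068, 0.1019]
ee_rot: [[0.279, 0.96, -0.005], [0.96, -0.279, 0.0], [-0.001, -0.004, -1.0]]
contact_force: [-11.2, 3.3, 2.8]
width: 0.0248
```

```bash
python3 -c "from h import *;tq()"
```

```text
t 14.15 yaw 73.82 dir 74.35 rho 0.1163 z 0.1019 Fx-tool [0.1, -11.7, -2.7] Tz 0.21 tau 1.58 tilt [-0.005, 0.0]
```

Call:
{"name": "drive_tool", "arguments": {
  "series": [
    [0,0.0012,0,0.01],
    [0,0.0012,0,0.01]
  ]
}}

```text
t: 14.32
eef_pos: [0.5803, -0.0074, 0.1019]
ee_rot: [[0.298, 0.955, -0.005], [0.955, -0.298, 0.0], [-0.001, -0.005, -1.0]]
contact_force: [-11.0, 2.6, 4.6]
width: 0.0243
```

```bash
python3 -c "from h import *;tq()"
```

```text
t 14.32 yaw 72.67 dir 73.20 rho 0.1163 z 0.1019 Fx-tool [-0.8, -11.3, -4.5] Tz 0.24 tau 1.55 tilt [-0.005, 0.0]
```

Call:
{"name": "drive_tool", "arguments": {
  "series": [
    [0,0.0012,0,0.01],
    [0,0.0012,0,0.01]
  ]
}}

```text
t: 14.48
eef_pos: [0.5827, -0.0082, 0.1019]
ee_rot: [[0.317, 0.948, -0.005], [0.948, -0.317, 0.0], [-0.001, -0.004, -1.0]]
contact_force: [-10.1, 3.7, 3.0]
width: 0.0249
```

```bash
python3 -c "from h import *;tq()"
```

```text
t 14.48 yaw 71.51 dir 71.98 rho 0.1163 z 0.1019 Fx-tool [0.4, -10.7, -2.9] Tz 0.10 tau 1.35 tilt [-0.005, 0.0]
```

Call:
{"name": "drive_tool", "arguments": {
  "series": [
    [0,0.0012,0,0.01]
  ]
}}

```text
t: 14.57
eef_pos: [0.584, -0.0086, 0.1019]
ee_rot: [[0.327, 0.945, -0.004], [0.945, -0.327, 0.0], [-0.001, -0.004, -1.0]]
contact_force: [-9.3, 3.9, 3.6]
width: 0.0245
```

```bash
python3 -c "from h import *;tq()"
```

```text
t 14.57 yaw 70.93 dir 71.32 rho 0.1163 z 0.1019 Fx-tool [0.6, -10.1, -3.5] Tz -0.06 tau 1.11 tilt [-0.004, 0.0]
```

Call:
{"name": "drive_tool", "arguments": {
  "series": [
    [0,0.0012,0,0.01]
  ]
}}

```text
t: 14.65
eef_pos: [0.5853, -0.0091, 0.102]
ee_rot: [[0.337, 0.942, -0.004], [0.942, -0.337, 0.0], [-0.001, -0.003, -1.0]]
contact_force: [-8.2, 3.2, 3.6]
width: 0.0247
```

```bash
python3 -c "from h import *;tq()"
```

```text
t 14.65 yaw 70.33 dir 70.63 rho 0.1163 z 0.1020 Fx-tool [0.3, -8.8, -3.6] Tz -0.27 tau 0.75 tilt [-0.004, 0.0]
```

Call:
{"name": "drive_tool", "arguments": {
  "series": [
    [0,-0.0012,0,-0.01],
    [0,-0.0012,0,-0.01],
    [0,-0.0012,0,-0.01]
  ]
}}

```text
t: 14.9
eef_pos: [0.5817, -0.0078, 0.1019]
ee_rot: [[0.307, 0.952, -0.004], [0.952, -0.307, 0.0], [-0.001, -0.004, -1.0]]
contact_force: [-10.4, 3.1, 4.1]
width: 0.0249
```

```bash
python3 -c "from h import *;tq()"
```

```text
t 14.90 yaw 72.11 dir 72.52 rho 0.1163 z 0.1019 Fx-tool [-0.2, -10.8, -4.1] Tz -0.04 tau 1.22 tilt [-0.004, 0.0]
```

Call:
{"name": "drive_tool", "arguments": {
  "series": [
    [0,-0.0012,0,-0.01],
    [0,-0.0012,0,-0.01]
  ]
}}

```text
t: 15.07
eef_pos: [0.5795, -0.0072, 0.102]
ee_rot: [[0.288, 0.958, -0.003], [0.958, -0.288, 0.0], [-0.001, -0.003, -1.0]]
contact_force: [-8.2, 2.1, 2.9]
width: 0.0244
```

```bash
python3 -c "from h import *;tq()"
```

```text
t 15.07 yaw 73.26 dir 73.62 rho 0.1163 z 0.1020 Fx-tool [-0.3, -8.5, -2.9] Tz -0.29 tau 0.70 tilt [-0.003, 0.0]
```

Call:
{"name": "drive_tool", "arguments": {
  "series": [
    [0,-0.0012,0,-0.01],
    [0,-0.0012,0,-0.01]
  ]
}}

```text
t: 15.23
eef_pos: [0.5778, -0.0068, 0.1022]
ee_rot: [[0.27, 0.963, -0.002], [0.963, -0.27, -0.0], [-0.0, -0.001, -1.0]]
contact_force: [-4.9, 1.9, 2.1]
width: 0.0249
```

```bash
python3 -c "from h import *;tq()"
```

```text
t 15.23 yaw 74.31 dir 74.46 rho 0.1162 z 0.1022 Fx-tool [0.5, -5.2, -2.1] Tz -0.90 tau -0.29 tilt [-0.002, -0.0]
```

Call:
{"name": "drive_tool", "arguments": {
  "series": [
    [0,-0.0012,0,-0.01],
    [0,-0.0012,0,-0.01]
  ]
}}

```text
t: 15.4
eef_pos: [0.5756, -0.0063, 0.1023]
ee_rot: [[0.251, 0.968, -0.001], [0.968, -0.251, -0.0], [-0.0, -0.001, -1.0]]
contact_force: [-6.3, 1.9, 3.2]
width: 0.0249
```

```bash
python3 -c "from h import *;tq();st()"
```

```text
t 15.40 yaw 75.44 dir 75.60 rho 0.1162 z 0.1023 Fx-tool [0.2, -6.6, -3.1] Tz -0.82 tau -0.06 tilt [-0.001, -0.0]
t 15.40 p [0.5756, -0.0063, 0.1023] yaw 75.44 tilt [-0.0013, -0.0] F [-6.3, 1.9, 3.2] T [-0.21, 1.19, -0.82] w 0.0249 q [-0.07, 0.27, 1.42, -0.0, 1.45, 0.18]
```

Call:
{"name": "drive_tool", "arguments": {
  "series": [
    [0,-0.0012,-0.0005,0],
    [0,0,0,0]
  ]
}}

```text
t: 15.57
eef_pos: [0.5748, -0.0062, 0.1026]
ee_rot: [[0.251, 0.968, -0.0], [0.968, -0.251, -0.001], [-0.0, 0.0, -1.0]]
contact_force: [-1.8, 0.4, -0.8]
width: 0.0248
```

```bash
python3 -c "from h import *;tq();st()"
```

```text
t 15.57 yaw 75.47 dir 75.98 rho 0.1161 z 0.1026 Fx-tool [-0.0, -1.8, 0.8] Tz -0.31 tau -0.10 tilt [-0.0, -0.001]
t 15.57 p [0.5748, -0.0062, 0.1026] yaw 75.47 tilt [-0.0, -0.0005] F [-1.8, 0.4, -0.8] T [-0.25, 0.63, -0.31] w 0.0248 q [-0.07, 0.27, 1.42, -0.0, 1.45, 0.18]
```

Call:
{"name": "drive_tool", "arguments": {
  "series": [
    [0,-0.0003,-0.002,0],
    [0,0,-0.002,0],
    [0,0,-0.003,0],
    [0,0,-0.003,0]
  ]
}}

```text
t: 15.9
eef_pos: [0.5741, -0.0064, 0.1107]
ee_rot: [[0.251, 0.968, -0.002], [0.968, -0.251, -0.0], [-0.001, -0.002, -1.0]]
contact_force: [1.4, -3.6, -11.0]
width: 0.0246
```

```bash
python3 -c "from h import *;tq();st()"
```

```text
t 15.90 yaw 75.49 dir 76.31 rho 0.1156 z 0.1107 Fx-tool [-3.2, 2.3, 11.0] Tz 0.18 tau -0.07 tilt [-0.002, -0.0]
t 15.90 p [0.5741, -0.0064, 0.1107] yaw 75.49 tilt [-0.0023, -0.0002] F [1.4, -3.6, -11.0] T [0.08, -0.29, 0.18] w 0.0246 q [-0.08, 0.26, 1.41, -0.0, 1.47, 0.18]
```

Call:
{"name": "drive_tool", "arguments": {
  "series": [
    [-0.0006,0.0004,-0.003,0],
    [0,0,-0.003,0],
    [0,0,-0.003,0],
    [0,0,-0.003,0]
  ]
}}

```text
t: 16.23
eef_pos: [0.5752, -0.0062, 0.1256]
ee_rot: [[0.25, 0.968, 0.001], [0.968, -0.25, 0.0], [0.001, 0.001, -1.0]]
contact_force: [0.1, -0.5, -6.1]
width: 0.0247
```

Call:
{"name": "drive_tool", "arguments": {
  "series": [
    [0,0,-0.004,0],
    [0,0,-0.006,0],
    [0,0,-0.01,0],
    [0,0,-0.012,0],
    [0,0,-0.012,0]
  ]
}}

```text
t: 16.65
eef_pos: [0.575, -0.0065, 0.1705]
ee_rot: [[0.25, 0.968, 0.001], [0.968, -0.25, -0.0], [0.0, 0.001, -1.0]]
contact_force: [1.7, -0.0, -5.1]
width: 0.0247
```

Call:
{"name": "drive_tool", "arguments": {
  "series": [
    [0,0,-0.01,0],
    [0,0,0,0]
  ]
}}

```text
t: 16.82
eef_pos: [0.5762, -0.0066, 0.1827]
ee_rot: [[0.25, 0.968, 0.006], [0.968, -0.25, -0.001], [0.001, 0.006, -1.0]]
contact_force: [1.2, -0.6, -5.1]
width: 0.0248
```

```bash
python3 - <<'E'
from h import *
from workcell import bot
go([.5128,.2935,.165],np.radians(104.3))
f=bot.grab_frame("wrist");np.savez("pics/w9.npz",**f);crop(f,0,0,512,384,1.5,"pics/w9.png")
P,W,a=handle_dir(f,range(45,220,5),.21);print("handle dir",a,P[::8])
g=bot.grab_frame("top");np.savez("pics/t9.npz",**g);crop(g,250,120,400,245,5,"pics/t9.png")
E
```

```text
t 16.82 p [0.5762, -0.0066, 0.1827] yaw 75.50 tilt [0.0059, -0.0006] F [1.2, -0.6, -5.1] T [0.2, -0.09, 0.03] w 0.0248 q [-0.08, 0.21, 1.32, -0.0, 1.6, 0.18]
need tool shift mm [274.7, -136.6, 17.2] turn about tool z -0.5026
handle dir 75.86748568194392 [[250.5  45. ]
 [250.5  85. ]
 [251.  125. ]
 [251.5 165. ]
 [252.  205. ]]
```

View pics/w9.png

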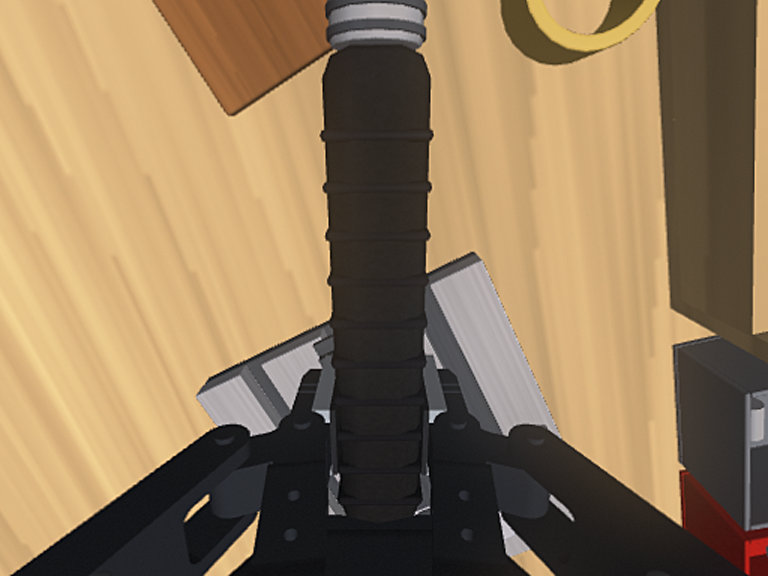

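View pics/t9.png

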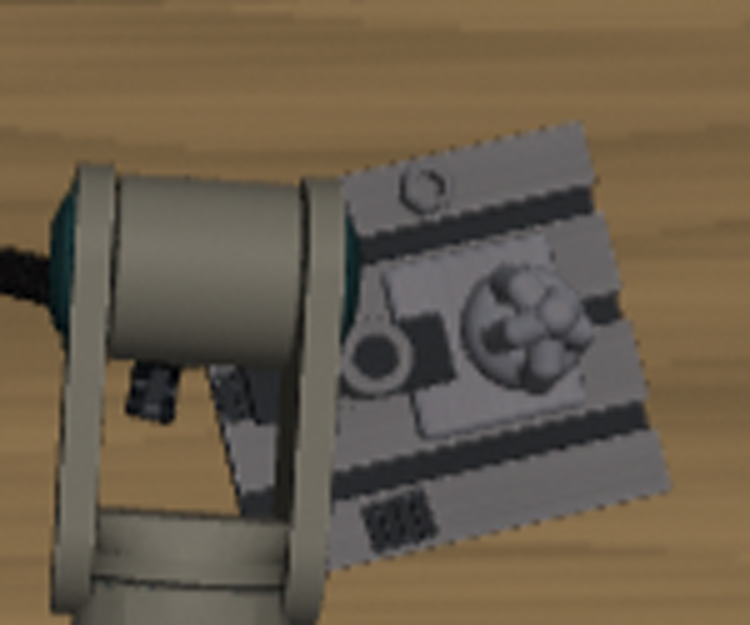

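Call:
{"name": "drive_tool", "arguments": {
  "series": [
    [0.03,-0.01,0,0],
    [0.03,-0.01,0,0],
    [0.03,-0.01,0,0],
    [0.02,-0.01,0,-0.08],
    [0.02,0,0,-0.1]
  ]
}}

```text
t: 17.33
eef_pos: [0.5657, 0.1315, 0.1777]
ee_rot: [[0.068, 0.998, -0.003], [0.998, -0.068, -0.0], [-0.0, -0.003, -1.0]]
contact_force: [0.9, 0.0, -6.3]
width: 0.0244
```

Call:
{"name": "drive_tool", "arguments": {
  "series": [
    [0.02,0,0,-0.1],
    [0.02,0,0,-0.1],
    [0.02,0,0,-0.1],
    [0,0,0,-0.023],
    [0,0,0,0]
  ]
}}

```text
t: 17.75
eef_pos: [0.5648, 0.1902, 0.1776]
ee_rot: [[-0.249, 0.968, -0.002], [0.968, 0.249, -0.001], [-0.0, -0.002, -1.0]]
contact_force: [-0.0, -0.5, -6.2]
width: 0.0247
```

```bash
python3 - <<'E'
from h import *
go([.5142,.2938,.09],np.radians(104.33))
E
```

```text
t 17.75 p [0.5648, 0.1902, 0.1776] yaw 104.44 tilt [-0.0019, -0.0007] F [-0.0, -0.5, -6.2] T [0.24, 0.11, 0.04] w 0.0247 q [0.26, 0.27, 1.26, -0.0, 1.61, 0.01]
need tool shift mm [113.0, -23.0, 87.6] turn about tool z 0.0020
```

Call:
{"name": "drive_tool", "arguments": {
  "series": [
    [0.025,-0.005,0,0.002],
    [0.03,-0.006,0,0],
    [0.03,-0.006,0.01,0],
    [0.02,-0.004,0.015,0],
    [0.008,-0.002,0.015,0]
  ]
}}

```text
t: 18.17
eef_pos: [0.5143, 0.2951, 0.1383]
ee_rot: [[-0.245, 0.969, 0.0], [0.969, 0.245, 0.001], [0.001, 0.0, -1.0]]
contact_force: [0.4, -0.8, -6.0]
width: 0.0245
```

Call:
{"name": "drive_tool", "arguments": {
  "series": [
    [0,0,0.02,0],
    [0,0,0.015,0],
    [0,0,0.01,0],
    [0,0,0,0],
    [0,0,0,0]
  ]
}}

```text
t: 18.58
eef_pos: [0.5155, 0.2926, 0.0935]
ee_rot: [[-0.244, 0.97, -0.001], [0.97, 0.244, -0.001], [-0.0, -0.001, -1.0]]
contact_force: [0.1, 0.1, -4.9]
width: 0.0251
```

```bash
python3 - <<'E'
from h import *
go([.5142,.2938,.0411],np.radians(104.33))
E
```

```text
t 18.58 p [0.5155, 0.2926, 0.0935] yaw 104.12 tilt [-0.0008, -0.0007] F [0.1, 0.1, -4.9] T [0.25, 0.03, 0.03] w 0.0251 q [0.45, 0.33, 1.37, -0.0, 1.45, 0.21]
need tool shift mm [1.5, -0.9, 52.4] turn about tool z -0.0037
```

Call:
{"name": "drive_tool", "arguments": {
  "series": [
    [0.0015,-0.001,0.015,-0.004],
    [0,0,0.012,0],
    [0,0,0.01,0],
    [0,0,0.006,0],
    [0,0,0.003,0]
  ]
}}

```text
t: 19.0
eef_pos: [0.5136, 0.2942, 0.0465]
ee_rot: [[-0.249, 0.969, -0.002], [0.969, 0.249, -0.001], [-0.0, -0.002, -1.0]]
contact_force: [-0.0, -0.4, -5.5]
width: 0.0248
```

Call:
{"name": "drive_tool", "arguments": {
  "series": [
    [0,0,0.002,0],
    [0,0,0.001,0],
    [0,0,0,0]
  ]
}}

```text
t: 19.25
eef_pos: [0.5143, 0.2947, 0.0451]
ee_rot: [[-0.249, 0.968, 0.001], [0.968, 0.249, 0.0], [0.0, 0.001, -1.0]]
contact_force: [-0.5, -0.9, -5.0]
width: 0.0245
```

```bash
python3 - <<'E'
from h import *
go([.5142,.2938,.0411],np.radians(104.33))
E
```

```text
t 19.25 p [0.5143, 0.2947, 0.0451] yaw 104.44 tilt [0.0006, 0.0002] F [-0.5, -0.9, -5.0] T [0.27, 0.05, 0.0] w 0.0245 q [0.46, 0.37, 1.41, -0.0, 1.36, 0.21]
need tool shift mm [-0.8, -0.3, 4.0] turn about tool z 0.0019
```

Call:
{"name": "drive_tool", "arguments": {
  "series": [
    [-0.0008,0,0.001,0.002],
    [0,0,0.001,0],
    [0,0,0.001,0],
    [0,0,0,0]
  ]
}}

```text
t: 19.58
eef_pos: [0.5142, 0.2937, 0.0417]
ee_rot: [[-0.247, 0.969, -0.0], [0.969, 0.247, -0.0], [-0.0, -0.0, -1.0]]
contact_force: [-0.5, -1.2, -6.1]
width: 0.0248
```

Call:
{"name": "drive_tool", "arguments": {
  "series": [
    [0,0,0.0007,0],
    [0,0,0.0005,0],
    [0,0,0,0]
  ]
}}

```text
t: 19.83
eef_pos: [0.5143, 0.2939, 0.0411]
ee_rot: [[-0.247, 0.969, 0.0], [0.969, 0.247, 0.0], [0.0, 0.0, -1.0]]
contact_force: [-1.4, 0.1, -0.7]
width: 0.0245
```

```bash
python3 - <<'E'
from h import *
go([.5142,.2938,.0411],np.radians(104.33))
E
```

```text
t 19.83 p [0.5143, 0.2939, 0.0411] yaw 104.33 tilt [0.0005, 0.0001] F [-1.4, 0.1, -0.7] T [-0.05, 0.34, -0.17] w 0.0245 q [0.46, 0.38, 1.41, -0.0, 1.35, 0.21]
need tool shift mm [-0.1, -0.2, -0.0] turn about tool z -0.0001
```

Call:
{"name": "drive_tool", "arguments": {
  "series": [
    [0,0,0.0004,0],
    [0,0,0,0]
  ],
  "force": 30
}}

```text
t: 20.0
eef_pos: [0.5144, 0.2939, 0.0411]
ee_rot: [[-0.248, 0.969, 0.001], [0.969, 0.248, 0.0], [0.0, 0.001, -1.0]]
contact_force: [-4.0, -0.9, 3.5]
width: 0.0245
```

Call:
{"name": "drive_tool", "arguments": {
  "series": [
    [0,0,0,0],
    [0,0,0,0],
    [0,0,0,0],
    [0,0,0,0]
  ],
  "jaw": -0.2
}}

```text
t: 20.33
eef_pos: [0.5145, 0.2938, 0.0403]
ee_rot: [[-0.247, 0.969, 0.001], [0.969, 0.247, 0.0], [-0.0, 0.001, -1.0]]
contact_force: [-0.0, -0.1, -0.7]
width: 0.034
```

Call:
{"name": "drive_tool", "arguments": {
  "series": [
    [0,0,0,0],
    [0,0,0,0],
    [0,0,0,0],
    [0,0,0,0]
  ],
  "jaw": 1
}}

```text
t: 20.67
eef_pos: [0.5143, 0.2938, 0.0401]
ee_rot: [[-0.247, 0.969, 0.0], [0.969, 0.247, -0.0], [-0.0, 0.0, -1.0]]
contact_force: [0.9, 0.3, 0.2]
width: 0.0803
```

```bash
python3 - <<'E'
from h import *
from workcell import bot
st();f=bot.grab_frame("wrist");np.savez("pics/w10.npz",**f);crop(f,0,0,512,384,1.5,"pics/w10.png")
E
```

```text
t 20.67 p [0.5143, 0.2938, 0.0401] yaw 104.32 tilt [0.0001, -0.0001] F [0.9, 0.3, 0.2] T [-0.04, -0.05, -0.04] w 0.0803 q [0.46, 0.38, 1.41, -0.0, 1.35, 0.21]
```

View pics/w10.png

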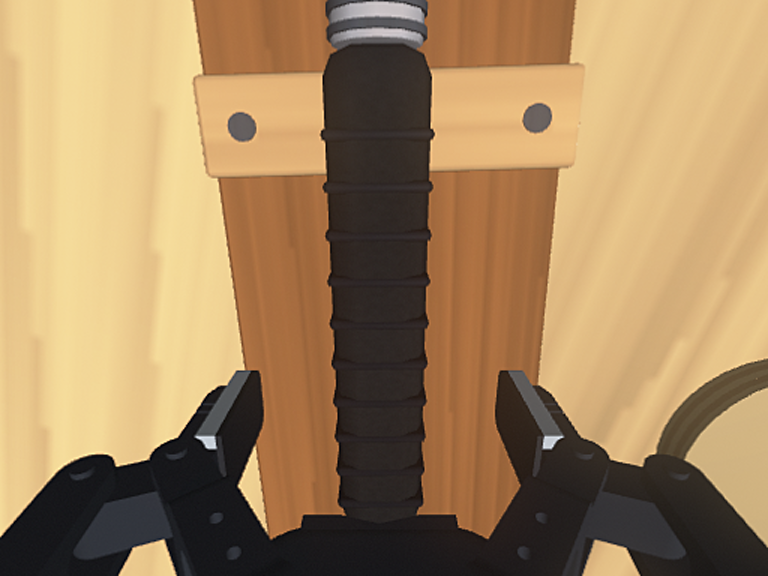

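The wrench lies on the batten as before, with its rings on the same pixels as in the grasp picture. I'll raise the arm clear and move back for a look.

Call:
{"name": "drive_tool", "arguments": {
  "series": [
    [0,0,-0.01,0],
    [0,0,-0.025,0],
    [0,0,-0.035,0],
    [0,0,-0.035,0],
    [0,0,-0.035,0]
  ]
}}

```text
t: 21.13
eef_pos: [0.5139, 0.2937, 0.1826]
ee_rot: [[-0.247, 0.969, 0.0], [0.969, 0.247, 0.0], [-0.0, 0.0, -1.0]]
contact_force: [0.6, 0.7, 0.3]
width: 0.0856
```

Call:
{"name": "drive_tool", "arguments": {
  "series": [
    [-0.03,-0.015,-0.01,0],
    [-0.03,-0.015,0,0],
    [-0.03,-0.005,0,0],
    [0,0,0,0],
    [0,0,0,0]
  ]
}}

```text
t: 21.55
eef_pos: [0.5028, 0.1969, 0.1913]
ee_rot: [[-0.245, 0.969, 0.001], [0.969, 0.245, 0.0], [0.0, 0.001, -1.0]]
contact_force: [-0.6, 1.0, -0.2]
width: 0.0854
```

```bash
python3 - <<'E'
from h import *
from workcell import bot
st();f=bot.grab_frame("wrist");np.savez("pics/w11.npz",**f);crop(f,0,0,512,384,1.5,"pics/w11.png")
f=bot.grab_frame("side");np.savez("pics/s11.npz",**f);crop(f,90,70,330,370,2,"pics/s11.png")
E
```

```text
t 21.55 p [0.5028, 0.1969, 0.1913] yaw 104.19 tilt [0.0014, 0.0005] F [-0.6, 1.0, -0.2] T [-0.03, -0.0, -0.01] w 0.0854 q [0.3, 0.11, 1.42, 0.0, 1.61, 0.06]
```

View pics/w11.png

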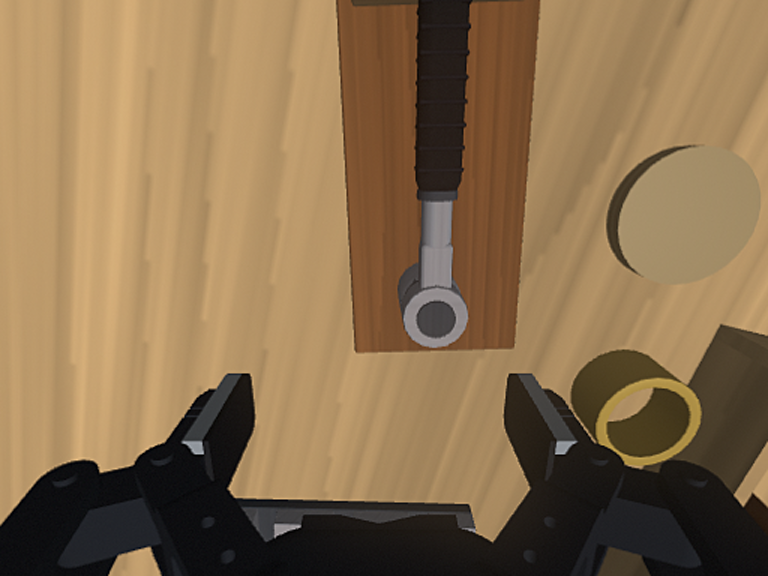

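View pics/s11.png

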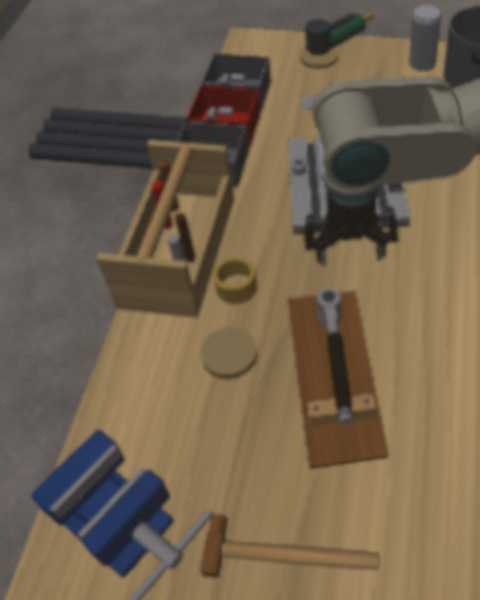

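Call:
{"name": "drive_tool", "arguments": {
  "series": [
    [-0.03,0,-0.01,0],
    [-0.035,0,0,0],
    [-0.035,0,0,0],
    [-0.035,0,0,0],
    [-0.035,0,0,0]
  ]
}}

```text
t: 22.07
eef_pos: [0.5451, 0.0329, 0.2003]
ee_rot: [[-0.249, 0.968, 0.0], [0.968, 0.249, 0.0], [0.0, 0.0, -1.0]]
contact_force: [0.7, -0.0, -0.7]
width: 0.0852
```

Call:
{"name": "drive_tool", "arguments": {
  "series": [
    [-0.035,-0.006,0,0],
    [-0.035,-0.006,0,0],
    [-0.035,-0.006,0.005,0],
    [-0.018,-0.006,0.005,0],
    [0,0,0,0]
  ]
}}

```text
t: 22.48
eef_pos: [0.5516, -0.0944, 0.1887]
ee_rot: [[-0.245, 0.97, -0.002], [0.97, 0.245, -0.0], [0.0, -0.002, -1.0]]
contact_force: [0.1, 0.6, 0.0]
width: 0.0852
```

```bash
python3 - <<'E'
from h import *
from workcell import bot
st();f=bot.grab_frame("wrist");np.savez("pics/w12.npz",**f)
p=proj(f,[[.5465,-.1185,.098]])[0].astype(int);print(p);crop(f,p[0]-40,p[1]-38,p[0]+45,p[1]+37,9,"pics/w12.png");print(p-[40,38])
crop(f,0,0,512,384,1,"pics/w12f.png")
E
```

```text
t 22.48 p [0.5516, -0.0944, 0.1887] yaw 104.16 tilt [-0.0024, -0.0004] F [0.1, 0.6, 0.0] T [0.03, 0.01, -0.0] w 0.0852 q [-0.24, 0.17, 1.36, -0.0, 1.62, -0.48]
[239 220]
[199 182]
```

View pics/w12.png

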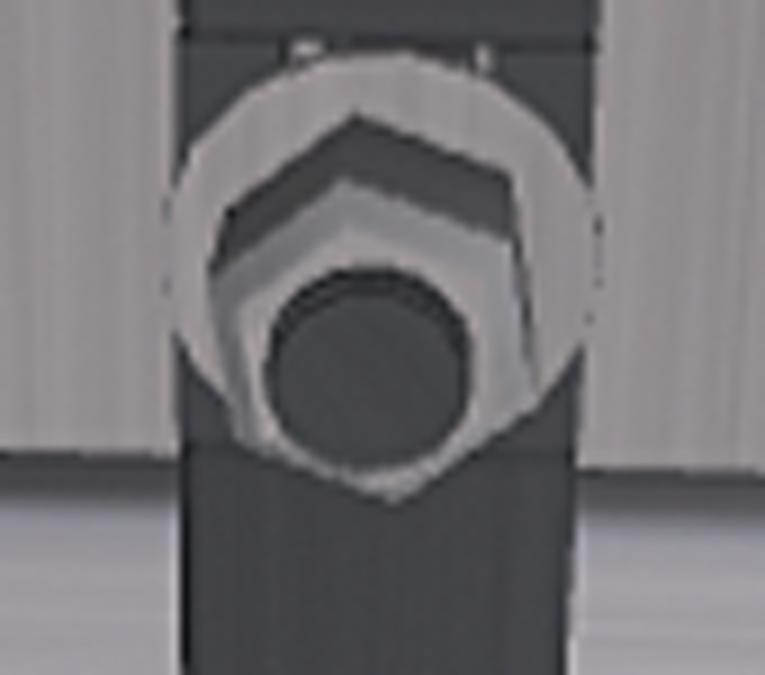

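View pics/w12f.png

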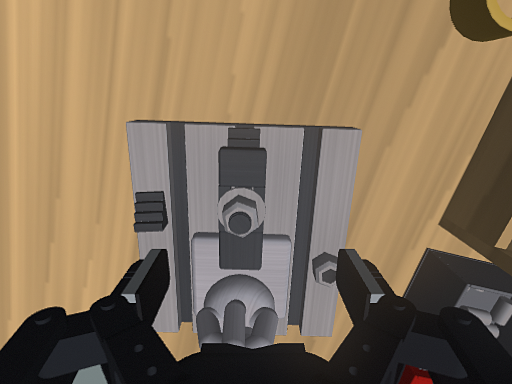

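Call:
{"name": "drive_tool", "arguments": {
  "series": [
    [0,0,-0.02,0],
    [0,0,-0.02,0],
    [0,0,-0.01,0],
    [0,0,0,0]
  ]
}}

```text
t: 22.87
eef_pos: [0.5531, -0.0906, 0.2434]
ee_rot: [[-0.249, 0.968, 0.005], [0.968, 0.249, -0.001], [-0.002, 0.005, -1.0]]
contact_force: [0.1, -0.0, 0.8]
width: 0.0854
```

```bash
python3 - <<'E'
from h import *
from workcell import bot
f=load("pics/w12.npz")
C=lambda L:np.array(L,float)/9+[199,182]-0.5+0.5/9
b=plane(f,C([[358,115],[510,172]]),.074);d=b[0]-b[1];print("edge mod60",np.degrees(np.arctan2(d[1],d[0]))%60)
st();print(bot.finish_job())
E
```

```text
edge mod60 52.41349367824776
t 22.87 p [0.5531, -0.0906, 0.2434] yaw 104.44 tilt [0.0054, -0.001] F [0.1, -0.0, 0.8] T [0.02, 0.01, -0.02] w 0.0854 q [-0.23, 0.15, 1.28, 0.0, 1.71, -0.48]
the job is handed in; nothing more can be done
None
```

I took the wrench from its board, seated it on the nut, tightened clockwise until it clicked, and laid it back on the board. The job was handed in at about 22.9 s with the gripper open and touching nothing.

- **Seating:** the socket mouth came down to about 74 mm over the bench by arm position. The only resistance came at the bottom, as the load went onto the washer.
- **Click:** torque about the nut rose to about 1.55–1.6 N m, then fell to 0.75 N m over about 3° of handle travel. I stopped there, well short of the 10° limit. One earlier dip to 1.24 N m recovered on the next small step, so I took it as noise.
- **Easing off:** the torque rose again and then fell away as the wrench sprang back. My torque estimate reached −0.29 N m once, below the 0.4 N m anticlockwise limit.
- **Lifting off:** there was a brief rubbing drag of about 5 N, which a small sideways correction cleared.
- **Nut:** it ended about 16° clockwise of where it began (edge angle 8.2° before, 52.4° after, repeating every 60°). By handle travel I would expect about 17°.
- **Wrench on the board:** the last pictures show it socket down with the handle on the batten, on the same pixels as when I gripped it. That is about 1–2 mm from where it first lay, because closing the jaws shifted it.
- **Other things on the bench:** those seen in the last pictures had not visibly moved. The last pictures did not show the putty knife or the whole phone, which the arm never went near.

The top and wrist cameras disagreed by 3–4 mm in absolute position. I relied on the difference between wrench and nut within each camera, where they agreed to about 2 mm.

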